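# Make up two printer drive kits

## Robot

A 6-joint arm with a two-finger parallel gripper is mounted at the origin on the work surface. World frame = base frame: x ahead of the robot, y to its left, z up, the work surface at z = 0. Lengths are in m, angles in rad, forces in N, time in s.
With the tool pointing down it reaches from about 0.225 to 0.875 m from the base axis. Payload 3.4 kg.
Tool frame: the origin (TCP) lies between the finger pads; the fingertips stand 11 mm ahead of it and the grasp point (between the pads) lies 8 mm behind it (tips_ahead is the distance from the TCP to the fingertips, in m); z points along the fingers, x is the direction in which the jaws open and shut, and the axes are right-handed (so a half turn about z gives the same grasp; the last joint's range is limited). The gripper opens to 85 mm and grips with 20 to 120 N. Pads are 22 mm wide; open, the fingers measure 114 mm over their backs; the gripper's body (76 mm by 85 mm) begins 54 mm behind the grasp point. The pads swing forward as they close: fully open they stand 13 mm farther back than shut.
Start: joints at [1.142, 0.276, 1.505, -0, 1.361, -0.121], TCP at [0.174, 0.548, 0.206] pointing down, gripper open.
Joint ranges: [-2.89, 2.89], [-0.75, 2.08], [0.22, 2.7], [-1.18, 4.32], [0.11, 2.71], [-2.7, 2.7]. Speed limits (rad/s): [2.57, 2.57, 3.14, 3.14, 3.14, 3.14].

## Interface

Orientations are given as a unit quaternion [w, x, y, z].
In Python, from rig import get_state, get_image, sign_off, masks_of, tips_ahead gives the robot as it stands.
- The arm moves only by the tool play_rows, never from a script. Its argument "series" is a list of rows, each an object of numbers: "fingers": the closure, from -1 (fully open) to 1 (shut); "dx", "dy", "dz": the shift along the world's x, y, z in mm; "turn": the turn about the world's z in rad. A call has 1 to 20 rows; each row shifts and turns the pose as measured when the row begins; what a row does not reach is not made up. A row lasts 1/12 s, in which the tool goes at most 41.7 mm and 7.16 degrees, less where a joint would pass 70% of its speed; a pose out of reach is approached as far as the arm can. A call with a gripper value outside its range is refused whole. The fingers move at their own pace and stop on an object; "squeeze" is the grip in N (left out, the last holds). Time passes only in rows, so rows that do not move let the fingers close. It gives the time, the measured TCP pose, the force and the opening at its end, in the units of the state.
- get_state(): the state, without advancing time (a new reading comes with each control period).
- get_image(name): name is "side" or "top"; returns a dict with "pixels" (480x640x3 uint8, red, green, blue), "vfov" (degrees; the focal length in pixels is half the picture's height over the tangent of half this angle, whatever the lens; pixels are square), "cx", "cy" (the principal point, pixels), "dist" ([k1, k2, p1, p2, k3] as OpenCV has them; the pictures are not rectified), "rvec" (rotation vector, rad) and "tvec" (3), from world to camera coordinates, as OpenCV has them. Camera axes: x right, y down, z forward; pixel columns grow to the right and rows downward; lengths in m; the calibration is good to about 2 mm. A picture is of the moment at which its call begins. There is no depth.
- sign_off(): hands the job in, once; it reports no verdict.
Trained networks look in a picture, given as the dict that the camera call returned (one of the last four; its "shot" number tells which), for a name from the list of things; names that differ only in an ending like _2 or _b are one class to them, and where a whole thing is asked for, a point or a joint stands for the part that bears it (a point fixed in the world has none). Each returns a list of dicts, best first, with "p" (0 to 1); they miss things now and then, are a little off and sometimes report something else, mostly with a low value. They report only what shows in the picture. A call takes as long as a camera call. They do not tell look-alikes from the thing itself.
- masks_of(picture, label): "region" (480x640 bool, what is visible of it) and "xy" ([column, row] in pixels, amid what is visible of it).
The state is a dict: "clock": time; "qpos": joint angles; "qd": joint speeds; "effort": joint torques, N m; "position": TCP position; "ee_rot": TCP orientation; "contact_force": force on the tool from outside, world axes, zero at the start; "moment": the same for the moment, N m; "width": finger opening in m.
Only numpy, scipy, OpenCV 4.12 (cv2) and the standard library are available. Lean on these libraries where they do the work, as an engineer would, in place of code of your own. Each camera call takes 0.05 s, during which the arm holds its last target. There are 200 camera calls.

## Task

Make up two kits from the stock in the middle of the bench: the short motor and the orange gear into the blue tray; the tall motor, the white gear and the steel bearing into the yellow tray. In each tray the motor goes in the wide compartment and every small part has one of the small compartments to itself, whichever you like, all standing flat and the same way up as they are now. Set each part down rather than dropping it, let go of everything, and leave the brass bush, the tape roll and the glue bottle standing where they are.

Things in the scene. Friction and masses are not known exactly. Their poses are not given: they have to be found in the camera images.
- blue_tray: Blue kit tray, fixed, 190 (x) by 144 mm (y); walls and dividers 18 high, 4 thick; floor 4 mm thick. Origin: centre of underside; x away from the robot, y left (turned up to 0.3 rad). Front half: one wide compartment 89 by 136 mm, centre x -46.5, y 0 mm, for the motor. Back half: two small ones, each 89 (x) by 66 mm (y), centres x +46.5, y +35 and -35 mm
- yellow_tray: Yellow kit tray, fixed, 190 (x) by 144 mm (y); walls and dividers 18 high, 4 thick; floor 4 mm thick. Origin: centre of underside; x away from the robot, y left (turned up to 0.3 rad). Front half: one wide compartment 89 by 136 mm, centre x -46.5, y 0 mm, for the motor. Back half: two small ones, each 89 (x) by 66 mm (y), centres x +46.5, y +35 and -35 mm
- short_motor_mid (a point): Short stepper motor, silver ends and top with a thin black band, square 42 by 42 mm, body 24 mm high, standing with its steel shaft (5 mm thick, 22 mm above the body with its boss) up; 160 g. Point: centre of the body, 12 mm above its underside; x and y across the flat sides, z up along the shaft. Free-standing on the bench
- tall_motor_mid (a point): Tall stepper motor, black all over but for its silver boss and shaft, square 42 by 42 mm, body 48 mm high, standing with its steel shaft (5 mm thick, 22 mm above the body with its boss) up; 340 g. Point: centre of the body, 24 mm above its underside; x and y across the flat sides, z up along the shaft. Free-standing on the bench
- orange_gear_mid (a point): Orange printed gear lying flat, 36 mm across the teeth (grip it like a 36 mm cylinder), teeth 20 mm high, with a hub 16 mm across on top, 26 mm high in all; 30 g. Point: on its axis 13 mm above its underside; z up
- white_gear_mid (a point): White printed gear lying flat, 36 mm across the teeth (grip it like a 36 mm cylinder), teeth 20 mm high, with a hub 16 mm across on top, 26 mm high in all; 30 g. Point: on its axis 13 mm above its underside; z up
- steel_bearing_mid (a point): Steel bearing (silver, 60 g), a plain upright cylinder with a dark bore, 22 mm across and 32 mm high. Point: its centre, 16 mm above its underside; z up
- brass_bush_mid (a point): Brass bush (yellow metal, same shape as the steel bearing; stays), a plain upright cylinder with a dark bore, 22 mm across and 32 mm high. Point: its centre, 16 mm above its underside; z up
- tape_roll: Roll of amber tape lying flat, 52 mm across, hole 38 mm, 18 mm high; stays. Origin: centre of its underside
- glue_mid (a point): Small white glue bottle with orange nozzle, upright, 30 mm across, 68 mm high; stays. Point: on its axis 34 mm above its underside
Things that resemble listed ones, but are neither listed nor needed, are in the scene too. There is more than one size of the blue_tray; the job needs the middle-sized.

How it is judged:
At the end, for the whole second after the job is handed in: Each motor stands in the wide compartment of its tray; orange gear, white gear and steel bearing each alone in a small compartment of theirs; all on the floor (height within 5 mm), upright (0.12 rad) and still; brass bush, tape roll, glue bottle within 20 mm of their start, upright (0.2 rad) (z of short_motor_mid in the frame of blue_tray between 0.011 and 0.021 m and angle between each of short_motor_mid, tall_motor_mid, orange_gear_mid, white_gear_mid, steel_bearing_mid's own z axis and vertical below 0.12 rad and linear speed of each of short_motor, tall_motor, orange_gear, white_gear, steel_bearing below 0.02 m/s and angular speed of each of short_motor, tall_motor, orange_gear, white_gear, steel_bearing below 0.3 rad/s and z of tall_motor_mid in the frame of yellow_tray between 0.023 and 0.033 m and z of orange_gear_mid in the frame of blue_tray between 0.012 and 0.022 m and z of white_gear_mid in the frame of yellow_tray between 0.012 and 0.022 m and z of steel_bearing_mid in the frame of yellow_tray between 0.015 and 0.025 m and x of short_motor_mid in the frame of blue_tray between -0.091 and -0.004 m and y of short_motor_mid in the frame of blue_tray between -0.068 and 0.068 m and x of tall_motor_mid in the frame of yellow_tray between -0.091 and -0.004 m and y of tall_motor_mid in the frame of yellow_tray between -0.068 and 0.068 m and ((x of orange_gear_mid in the frame of blue_tray between 0.004 and 0.091 m and y of orange_gear_mid in the frame of blue_tray between 0.004 and 0.068 m) or (x of orange_gear_mid in the frame of blue_tray between 0.004 and 0.091 m and y of orange_gear_mid in the frame of blue_tray between -0.068 and -0.004 m)) and ((x of white_gear_mid in the frame of yellow_tray between 0.004 and 0.091 m and y of white_gear_mid in the frame of yellow_tray between 0.004 and 0.068 m and x of steel_bearing_mid in the frame of yellow_tray between 0.004 and 0.091 m and y of steel_bearing_mid in the frame of yellow_tray between -0.068 and -0.004 m) or (x of white_gear_mid in the frame of yellow_tray between 0.004 and 0.091 m and y of white_gear_mid in the frame of yellow_tray between -0.068 and -0.004 m and x of steel_bearing_mid in the frame of yellow_tray between 0.004 and 0.091 m and y of steel_bearing_mid in the frame of yellow_tray between 0.004 and 0.068 m)) and distance of each of brass_bush_mid, tape_roll, glue_mid from where it was at the start of the episode below 0.02 m and angle between each of brass_bush_mid, tape_roll, glue_mid's own z axis and vertical below 0.2 rad); the robot touches nothing.
It fails at once if the brass bush is shifted by more than 20 mm or tipped (distance of brass_bush_mid from where it was at the start of the episode above 0.02 m or angle between brass_bush_mid's own z axis and vertical above 0.2 rad).
It fails at once if the tape roll is shifted by more than 20 mm or tipped (distance of tape_roll from where it was at the start of the episode above 0.02 m or angle between tape_roll's own z axis and vertical above 0.2 rad).
It fails at once if the glue bottle is shifted by more than 20 mm or tipped (distance of glue_mid from where it was at the start of the episode above 0.02 m or angle between glue_mid's own z axis and vertical above 0.2 rad).
It fails at once if a kit part is dropped: it falls free more than 30 mm above where it would stand in the tray ((contact force between short_motor and anything else below 0.01 N and height (world z) of short_motor_mid above 0.046 m) or (contact force between tall_motor and anything else below 0.01 N and height (world z) of tall_motor_mid above 0.058 m) or (contact force between orange_gear and anything else below 0.01 N and height (world z) of orange_gear_mid above 0.047 m) or (contact force between white_gear and anything else below 0.01 N and height (world z) of white_gear_mid above 0.047 m) or (contact force between steel_bearing and anything else below 0.01 N and height (world z) of steel_bearing_mid above 0.05 m)).
It also fails if it takes over 144 s, if anything falls off the work surface, if the arm or the gripper's body presses on something with over 40 N, if the wrist force passes 120 N, or if a joint passes its speed limit or range.

## Working session

There is one attempt and no reset: what is moved stays moved. The work goes in short steps, Python scripts to look and compute and a tool call to move; the robot and the scene stay as the last step left them, time stands still between calls to the robot, and variables do not carry over. Pictures are saved under pics/ and viewed, about 12 in all and at most 16, crops included, and the job is handed in when it is done.

Besides the shell and the picture viewer there is one more tool, called by a JSON object that holds its "op" and its "data", one argument or row to a line. play_rows: Moves the arm, as the interface text tells. Its arguments: {"type":"object","properties":{"series":{"type":"array"},"squeeze":{"type":"number"}},"required":["series"]}

```bash
mkdir -p pics; ls; python3 - <<'E'
from rig import *
import cv2
s=get_state();print({k:s[k] for k in('clock','position','ee_rot','width')},tips_ahead)
for n in('top','side'):
    p=get_image(n);cv2.imwrite(f'pics/{n}0.png',p['pixels'][:,:,::-1])
    print(n,p['vfov'],p['cx'],p['cy'],p['dist'],p['rvec'],p['tvec'])
    for l in ['blue_tray','yellow_tray','short_motor_mid','tall_motor_mid','orange_gear_mid','white_gear_mid','steel_bearing_mid','brass_bush_mid','tape_roll','glue_mid']:
        print(l,[(round(d['p'],2),[round(float(v)) for v in d['xy']],int(d['region'].sum())) for d in masks_of(p,l)])
E
```

```text
pics
{'clock': 0.0, 'position': array([0.17396769, 0.54746271, 0.20523186]), 'ee_rot': array([ 4.52857075e-04,  8.07123780e-01,  5.90381531e-01, -8.03892298e-04]), 'width': 0.08568836927418344} 0.011
top 49.1040981045543 315.46668334619295 244.8709416879572 [-0.06458746  0.          0.          0.          0.        ] [ 2.17425435 -2.13833427  0.17473096] [-0.13734295  0.43064571  1.11311482]
blue_tray [(0.89, [492, 293], 2849), (0.84, [389, 199], 5233), (0.82, [370, 336], 10505), (0.75, [213, 195], 471), (0.47, [252, 189], 217), (0.24, [134, 190], 5478)]
yellow_tray [(0.7, [133, 191], 5445), (0.34, [306, 193], 100)]
short_motor_mid [(0.75, [135, 192], 5533), (0.59, [306, 242], 386)]
tall_motor_mid [(0.96, [212, 195], 457)]
orange_gear_mid [(0.64, [261, 152], 189), (0.33, [215, 195], 491)]
white_gear_mid [(0.71, [211, 243], 192)]
steel_bearing_mid [(0.4, [301, 195], 94)]
brass_bush_mid [(0.48, [215, 194], 458), (0.4, [300, 156], 88)]
tape_roll [(0.79, [260, 187], 180)]
glue_mid [(0.61, [218, 152], 220)]
side 50.86866292315416 318.40878308729754 230.40543289146183 [0.02908872 0.         0.         0.         0.        ] [ 0.08186565 -2.84062467  1.26807501] [0.44902769 0.14688502 1.0258055 ]
blue_tray [(0.86, [370, 155], 1101), (0.75, [284, 205], 3167), (0.64, [416, 217], 6329)]
yellow_tray [(0.65, [248, 421], 10330)]
short_motor_mid [(0.72, [325, 257], 409)]
tall_motor_mid [(0.87, [269, 320], 725)]
orange_gear_mid [(0.64, [223, 288], 279), (0.34, [268, 286], 366)]
white_gear_mid [(0.85, [324, 334], 339)]
steel_bearing_mid []
brass_bush_mid [(0.67, [237, 256], 145)]
tape_roll [(0.9, [268, 290], 401)]
glue_mid [(0.64, [215, 320], 411)]
```

View pics/top0.png

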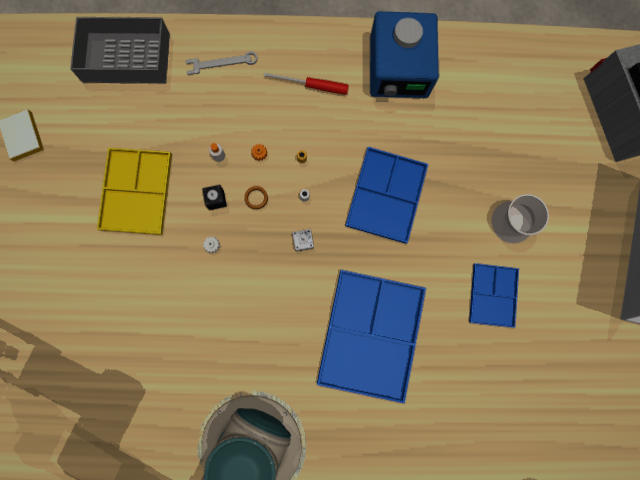

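View pics/side0.png

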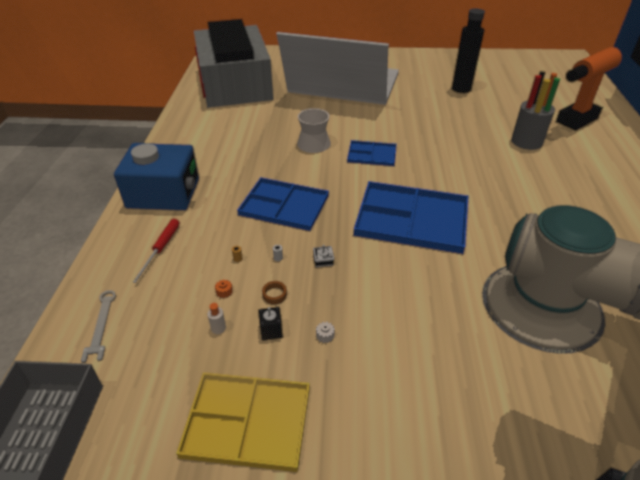

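The middle blue tray is at about (388,197) in the top view and (284,203) in the side view. The stock lies between x 200 and 315. The steel bearing is at (304,194) and the brass bush at (301,156). I'll zoom in on both views.

```bash
cat > h.py <<'E'
import numpy as np, cv2
from rig import *
def cam(p):
    f=240/np.tan(np.radians(p['vfov'])/2)
    return np.array([[f,0,p['cx']],[0,f,p['cy']],[0,0,1.]]),np.array(p['dist']),np.array(p['rvec']),np.array(p['tvec'])
def ray(p,uv):
    K,D,r,t=cam(p);R=cv2.Rodrigues(r)[0]
    n=cv2.undistortPoints(np.array([[uv]],float),K,D)[0,0]
    return -R.T@t, R.T@np.array([n[0],n[1],1])
def at(p,uv,z):
    c,d=ray(p,uv);return c+d*(z-c[2])/d[2]
def tri(p,a,q,b):
    c1,d1=ray(p,a);c2,d2=ray(q,b);d1=d1/np.linalg.norm(d1);d2=d2/np.linalg.norm(d2)
    s=np.linalg.lstsq(np.c_[d1,-d2],c2-c1,rcond=None)[0]
    x,y=c1+s[0]*d1,c2+s[1]*d2
    return (x+y)/2,np.linalg.norm(x-y)
def proj(p,X):
    K,D,r,t=cam(p);return cv2.projectPoints(np.array(X,float).reshape(-1,3),r,t,K,D)[0][:,0]
E
python3 - <<'E'
import cv2
a=cv2.imread('pics/top0.png');b=cv2.imread('pics/side0.png')
cv2.imwrite('pics/tc.png',cv2.resize(a[135:260,190:325],None,fx=5.5,fy=4.8*5.5/4.8*0.87,interpolation=cv2.INTER_CUBIC) if 0 else cv2.resize(a[135:255,190:325],None,fx=5,fy=5,interpolation=cv2.INTER_CUBIC))
cv2.imwrite('pics/sc.png',cv2.resize(b[235:350,195:345],None,fx=5,fy=5,interpolation=cv2.INTER_CUBIC))
E
```

```text
(no output)
```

View pics/tc.png

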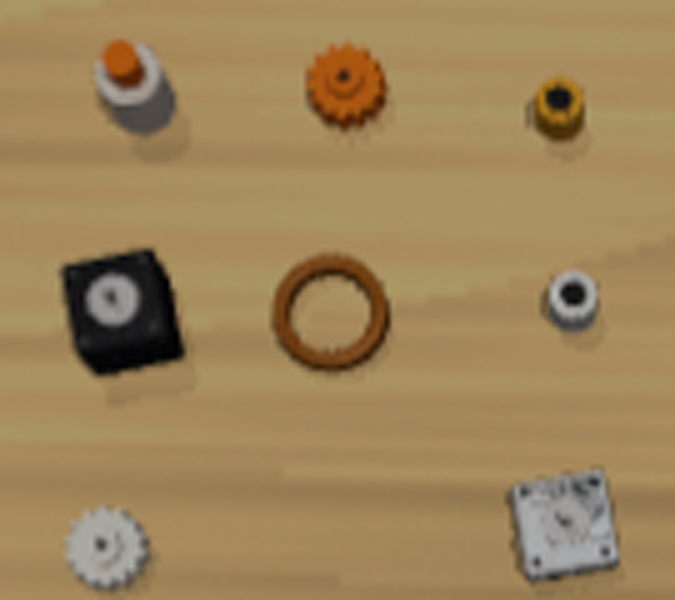

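View pics/sc.png

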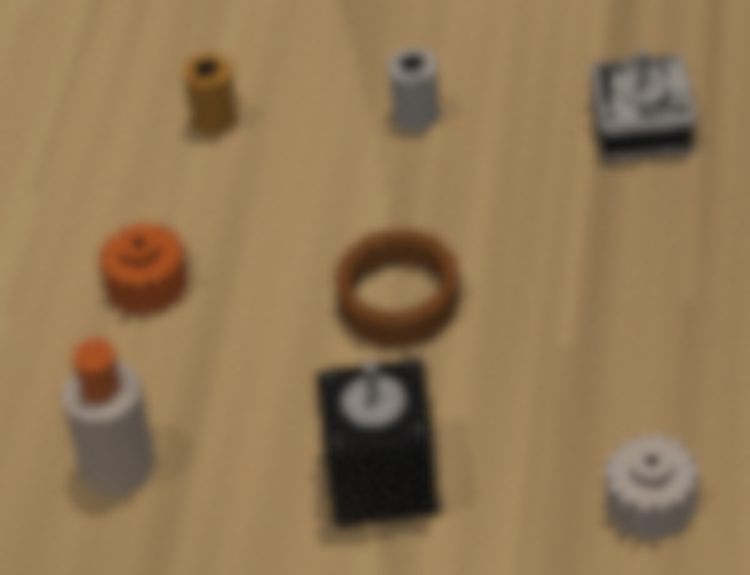

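Both crops show the stock clearly. I read these top-face centres (top view / side view, full-frame pixels):
- Orange hub: (258.8,151) / (223,283.6)
- Steel bearing: (304.4,193.8) / (277.4,247.4)
- White hub: (210.4,244) / (325.4,327)
- Tall boss: (212.4,194.8) / (269.4,315)
- Short boss: (302.8,239.4) / (324,253.4)

```bash
python3 - <<'E'
from h import *
p=get_image('top');q=get_image('side');np.set_printoptions(precision=4,suppress=True)
for n,a,b,z in [('orange',(258.8,151),(223,283.6),.026),('steel',(304.4,193.8),(277.4,247.4),.032),('brass',(301.8,154.8),(236.4,248.4),.032),('white',(210.4,244),(325.4,327),.026),('tall',(212.4,194.8),(269.4,315),.05),('short',(302.8,239.4),(324,253.4),.026)]:
    X,e=tri(p,a,q,b);print(n,X,round(e,4),'top@z',at(p,a,z)[:2],'side@z',at(q,b,z)[:2])
print('tape',at(p,(256.2,197.5),.018)[:2],'glue',at(p,(214.3,146.5),.068)[:2])
o=np.array([190,135])
for n,c,z in [('tall',[(62,268),(153,250),(173,338),(82,358)],.048),('short',[(511,490),(602,470),(618,565),(527,580)],.024)]:
    w=np.float32([at(p,np.array(k)/5+o,z)[:2] for k in c]);print(n,w.mean(0),[float(np.arctan2(*(w[(i+1)%4]-w[i])[::-1])) for i in range(4)],np.linalg.norm(w-np.roll(w,1,0),axis=1))
for n,uv in [('blue_tray',(388,197)),('yellow_tray',(135,191))]:
  for nm,P,u in (('top',p,uv),('side',q,(284,203) if n[0]=='b' else (248,421))):
    hsv=cv2.cvtColor(P['pixels'],cv2.COLOR_RGB2HSV)
    m=cv2.inRange(hsv,(100,120,40),(125,255,255)) if n[0]=='b' else cv2.inRange(hsv,(22,180,60),(32,255,255))
    m=cv2.morphologyEx(m,cv2.MORPH_CLOSE,np.ones((5,5)))
    cs=cv2.findContours(m,0,2)[0];c=min((c for c in cs if cv2.contourArea(c)>2000),key=lambda c:np.linalg.norm(c[:,0].mean(0)-u))
    w=np.float32([at(P,k,.018)[:2] for k in c[:,0].astype(float)])
    (cx,cy),wh,_=r=cv2.minAreaRect(w);b=cv2.boxPoints(r)
    e=max((b[1]-b[0],b[2]-b[1]),key=np.linalg.norm);e=e*np.sign(e[0])
    print(n,nm,(cx,cy),wh,'yaw',np.arctan2(e[1],e[0]))
E
```

```text
orange [0.647  0.0011 0.0196] 0.0001 top@z [0.6448 0.0005] side@z [0.645  0.0068]
steel [ 0.5469 -0.1039  0.0278] 0.0012 top@z [ 0.5465 -0.1039] side@z [ 0.5456 -0.0994]
brass [ 0.6367 -0.0964  0.0274] 0.0014 top@z [ 0.636  -0.0965] side@z [ 0.6346 -0.0915]
white [0.4313 0.1008 0.0209] 0.0019 top@z [0.4315 0.0997] side@z [0.4302 0.1048]
tall [0.5368 0.0968 0.0446] 0.0013 top@z [0.5361 0.0958] side@z [0.5351 0.1013]
short [ 0.4451 -0.1021  0.0168] 0.0032 top@z [ 0.4454 -0.1023] side@z [ 0.4431 -0.0924]
tape [0.5394 0.0036] glue [0.6394 0.0934]
tall [0.5347 0.0937] [-1.3517545461654663, -2.8822412490844727, 1.8106303215026855, 0.2600163221359253] [0.0413 0.0404 0.0405 0.0403]
short [ 0.4438 -0.1025] [-1.3328275680541992, -2.9604578018188477, 1.7535978555679321, 0.19498111307621002] [0.0406 0.0411 0.0428 0.0404]
blue_tray top (0.5529299974441528, -0.2890564203262329) (0.14263999462127686, 0.19143728911876678) yaw -0.2670166
blue_tray side (0.5530061721801758, -0.27509039640426636) (0.15087255835533142, 0.18765102326869965) yaw -0.26173228
yellow_tray top (0.5517387390136719, 0.2778245806694031) (0.1473768949508667, 0.19103185832500458) yaw -0.05644744
yellow_tray side (0.5513820052146912, 0.305461049079895) (0.11111041903495789, 0.18516604602336884) yaw -0.060737725
```

{"op": "play_rows", "data": {
  "series": [
    {"dx": 20,"dy": -25,"turn": 0.03,"fingers": -1},
    {"dx": 20,"dy": -25,"turn": 0.03},
    {"dx": 20,"dy": -25,"turn": 0.03},
    {"dx": 20,"dy": -25,"turn": 0.03},
    {"dx": 20,"dy": -25,"turn": 0.03},
    {"dx": 20,"dy": -25,"turn": 0.03},
    {"dx": 20,"dy": -25,"turn": 0.03},
    {"dx": 20,"dy": -25,"turn": 0.03},
    {"dx": 20,"dy": -25,"turn": 0.03},
    {"dx": 20,"dy": -25,"turn": 0.03},
    {"dx": 20,"dy": -25,"turn": 0.03},
    {"dx": 20,"dy": -25,"turn": 0.03},
    {"dx": 20,"dy": -25,"turn": 0.03},
    {"dx": 20,"dy": -25,"turn": 0.03},
    {"dx": 20,"dy": -25,"turn": 0.03},
    {"dx": 20,"dy": -25,"turn": 0.03},
    {"dx": 20,"dy": -25,"turn": 0.03},
    {"dx": 20,"dy": -25,"turn": 0.03}
  ],
  "squeeze": 50
}}

```text
invalid input at $.series[0]: expected keys fingers, dx, dy, dz, turn
```

All the keys are needed in every row.

{"op": "play_rows", "data": {
  "series": [
    {"dx": 20,"dy": -25,"dz": 0,"turn": 0.03,"fingers": -1},
    {"dx": 20,"dy": -25,"dz": 0,"turn": 0.03,"fingers": -1},
    {"dx": 20,"dy": -25,"dz": 0,"turn": 0.03,"fingers": -1},
    {"dx": 20,"dy": -25,"dz": 0,"turn": 0.03,"fingers": -1},
    {"dx": 20,"dy": -25,"dz": 0,"turn": 0.03,"fingers": -1},
    {"dx": 20,"dy": -25,"dz": 0,"turn": 0.03,"fingers": -1},
    {"dx": 20,"dy": -25,"dz": 0,"turn": 0.03,"fingers": -1},
    {"dx": 20,"dy": -25,"dz": 0,"turn": 0.03,"fingers": -1},
    {"dx": 20,"dy": -25,"dz": 0,"turn": 0.03,"fingers": -1},
    {"dx": 20,"dy": -25,"dz": 0,"turn": 0.03,"fingers": -1},
    {"dx": 20,"dy": -25,"dz": 0,"turn": 0.03,"fingers": -1},
    {"dx": 20,"dy": -25,"dz": 0,"turn": 0.03,"fingers": -1},
    {"dx": 20,"dy": -25,"dz": 0,"turn": 0.03,"fingers": -1},
    {"dx": 20,"dy": -25,"dz": 0,"turn": 0.03,"fingers": -1},
    {"dx": 20,"dy": -25,"dz": 0,"turn": 0.03,"fingers": -1},
    {"dx": 20,"dy": -25,"dz": 0,"turn": 0.03,"fingers": -1},
    {"dx": 20,"dy": -25,"dz": 0,"turn": 0.03,"fingers": -1},
    {"dx": 20,"dy": -25,"dz": 0,"turn": 0.03,"fingers": -1}
  ],
  "squeeze": 50
}}

```text
clock: 2.7
position: [0.5434, 0.0813, 0.2082]
ee_rot: [-0.002, 0.605, 0.796, 0.004]
contact_force: [0.0, -0.1, -0.0]
width: 0.0853
```

{"op": "play_rows", "data": {
  "series": [
    {"dx": -8,"dy": 14,"dz": 0,"turn": -0.04,"fingers": -1},
    {"dx": 0,"dy": 0,"dz": -20,"turn": 0,"fingers": -1},
    {"dx": 0,"dy": 0,"dz": -30,"turn": 0,"fingers": -1},
    {"dx": 0,"dy": 0,"dz": -20,"turn": 0,"fingers": -1},
    {"dx": 0,"dy": 0,"dz": 0,"turn": 0,"fingers": -1},
    {"dx": 0,"dy": 0,"dz": 0,"turn": 0,"fingers": -1}
  ]
}}

```text
clock: 3.2
position: [0.5439, 0.0864, 0.1373]
ee_rot: [0.003, 0.626, 0.78, 0.005]
contact_force: [-0.1, 1.0, 0.7]
width: 0.0859
```

```bash
python3 - <<'E'
from h import *
s=get_state();print(s['position'],s['ee_rot'],s['qd'].max() if hasattr(s['qd'],'max') else s['qd'])
p=get_image('top');q=get_image('side')
X=s['position'];print(proj(p,X),proj(q,X))
a=p['pixels'][110:270,150:330,::-1];b=q['pixels'][180:360,180:360,::-1]
cv2.imwrite('pics/chk1.png',np.hstack([cv2.resize(a,(400,356)),cv2.resize(b,(356,356))]))
E
```

```text
[0.54388988 0.08635226 0.13734878] [0.00328321 0.62624539 0.77960071 0.00535296] 0.026013667189464493
[[209.77205917 180.89286226]] [[262.16394    276.96469765]]
```

View pics/chk1.png

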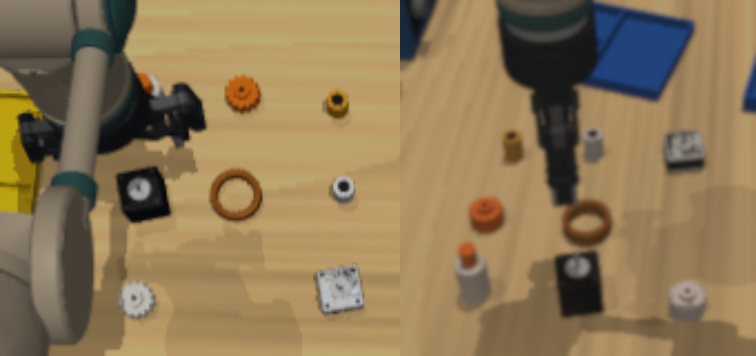

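The tips sit where the calibration predicts in the side view, at about (263,278), clear of everything. The tall motor lies below and slightly nearer. Next I correct and go down.

{"op": "play_rows", "data": {
  "series": [
    {"dx": -9,"dy": 8,"dz": 0,"turn": 0,"fingers": -1},
    {"dx": 0,"dy": 0,"dz": 0,"turn": 0,"fingers": -1},
    {"dx": 0,"dy": 0,"dz": 0,"turn": 0,"fingers": -1}
  ]
}}

```text
clock: 3.55
position: [0.5366, 0.0958, 0.1417]
ee_rot: [0.006, 0.626, 0.78, 0.008]
contact_force: [-0.0, -0.0, -0.6]
width: 0.0856
```

{"op": "play_rows", "data": {
  "series": [
    {"dx": -1,"dy": -1,"dz": -18,"turn": 0,"fingers": -1},
    {"dx": 0,"dy": 0,"dz": -18,"turn": 0,"fingers": -1},
    {"dx": 0,"dy": 0,"dz": -18,"turn": 0,"fingers": -1},
    {"dx": 0,"dy": 0,"dz": -18,"turn": 0,"fingers": -1},
    {"dx": 0,"dy": 0,"dz": -14,"turn": 0,"fingers": -1},
    {"dx": 0,"dy": 0,"dz": -8,"turn": 0,"fingers": -1},
    {"dx": 0,"dy": 0,"dz": 0,"turn": 0,"fingers": -1},
    {"dx": 0,"dy": 0,"dz": 0,"turn": 0,"fingers": -1}
  ]
}}

```text
clock: 4.22
position: [0.5409, 0.0973, 0.0533]
ee_rot: [0.013, 0.624, 0.781, 0.014]
contact_force: [0.3, -0.1, 0.2]
width: 0.0855
```

{"op": "play_rows", "data": {
  "series": [
    {"dx": -6,"dy": -2,"dz": -8,"turn": 0,"fingers": -1},
    {"dx": 0,"dy": 0,"dz": -8,"turn": 0,"fingers": -1},
    {"dx": 0,"dy": 0,"dz": -5,"turn": 0,"fingers": -1},
    {"dx": 0,"dy": 0,"dz": -3,"turn": 0,"fingers": -1},
    {"dx": 0,"dy": 0,"dz": 0,"turn": 0,"fingers": -1},
    {"dx": 0,"dy": 0,"dz": 0,"turn": 0,"fingers": -1}
  ]
}}

```text
clock: 4.72
position: [0.5366, 0.0953, 0.0302]
ee_rot: [0.016, 0.624, 0.781, 0.017]
contact_force: [0.5, 0.6, 0.1]
width: 0.0854
```

{"op": "play_rows", "data": {
  "series": [
    {"dx": -1,"dy": 0,"dz": 0,"turn": 0,"fingers": 1},
    {"dx": 0,"dy": 0,"dz": 0,"turn": 0,"fingers": 1},
    {"dx": 0,"dy": 0,"dz": 0,"turn": 0,"fingers": 1},
    {"dx": 0,"dy": 0,"dz": 0,"turn": 0,"fingers": 1},
    {"dx": 0,"dy": 0,"dz": 0,"turn": 0,"fingers": 1},
    {"dx": 0,"dy": 0,"dz": 0,"turn": 0,"fingers": 1},
    {"dx": 0,"dy": 0,"dz": 0,"turn": 0,"fingers": 1},
    {"dx": 0,"dy": 0,"dz": 0,"turn": 0,"fingers": 1}
  ]
}}

```text
clock: 5.38
position: [0.5363, 0.0955, 0.0308]
ee_rot: [0.016, 0.624, 0.781, 0.017]
contact_force: [0.7, -0.0, -3.3]
width: 0.0015
```

```bash
python3 - <<'E'
from h import *
s=get_state();print(s['position'],s['qpos'],s['width'])
p=get_image('top');q=get_image('side')
X=s['position'];print(proj(p,X),proj(q,X),proj(q,[X[0],X[1],0]))
a=p['pixels'][110:270,150:330,::-1];b=q['pixels'][180:360,180:360,::-1]
cv2.imwrite('pics/chk2.png',np.hstack([cv2.resize(a,(400,356)),cv2.resize(b,(356,356))]))
E
```

```text
[0.53630951 0.09552586 0.03084658] [ 0.04535776  0.36536587  1.86180595  0.0057547   0.86729061 -1.75109003] 0.001518636278240425
[[214.03672648 196.77395338]] [[269.88699656 318.97276217]] [[270.98625033 328.96363736]]
```

View pics/chk2.png

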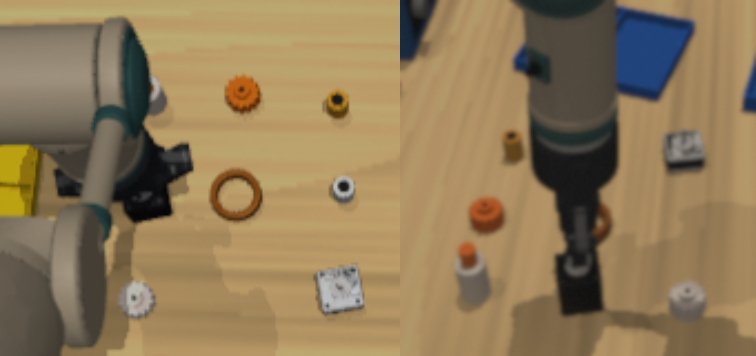

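```bash
python3 - <<'E'
from h import *
p=get_image('top');q=get_image('side');s=get_state();print(s['width'],s['contact_force'],s['effort'])
a=p['pixels'][160:225,170:250,::-1];b=q['pixels'][265:345,235:305,::-1]
cv2.imwrite('pics/chk3.png',np.hstack([cv2.resize(a,(400,400),interpolation=2),cv2.resize(b,(350,400),interpolation=2)]))
E
```

```text
0.0016004414318266697 [ 0.86172715  0.78912571 -3.10950186] [-1.25708026e-01 -4.22415626e+01 -1.92335880e+01 -3.73080675e-02
 -2.55913921e-01 -1.34535527e-03]
```

View pics/chk3.png

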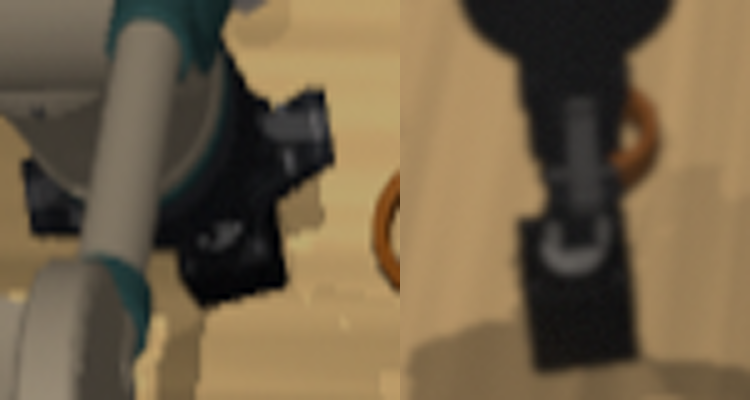

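The width reads 1.5 mm. The -3.3 N matches the 340 g motor's weight, and in the top view the fingers look only partly closed. I'll test this with a 20 mm lift, which is below the drop limit.

{"op": "play_rows", "data": {
  "series": [
    {"dx": 0,"dy": 0,"dz": 6,"turn": 0,"fingers": 1},
    {"dx": 0,"dy": 0,"dz": 7,"turn": 0,"fingers": 1},
    {"dx": 0,"dy": 0,"dz": 6,"turn": 0,"fingers": 1},
    {"dx": 0,"dy": 0,"dz": 0,"turn": 0,"fingers": 1},
    {"dx": 0,"dy": 0,"dz": 0,"turn": 0,"fingers": 1}
  ]
}}

```text
clock: 6.0
position: [0.5344, 0.0952, 0.0506]
ee_rot: [0.015, 0.624, 0.781, 0.016]
contact_force: [0.7, -0.7, -4.7]
width: 0.0017
```

```bash
python3 - <<'E'
from h import *
p=get_image('top');q=get_image('side');s=get_state();print(s['position'],s['width'],s['contact_force'],s['moment'])
a=p['pixels'][160:225,170:250,::-1];b=q['pixels'][265:345,235:305,::-1]
cv2.imwrite('pics/chk4.png',np.hstack([cv2.resize(a,(400,400),interpolation=2),cv2.resize(b,(350,400),interpolation=2)]))
E
```

```text
[0.53448076 0.09526493 0.05036297] 0.0019841274108566473 [-0.65693298  0.12471447 -4.64020129] [ 0.01592354  0.11311211 -0.02090028]
```

View pics/chk4.png

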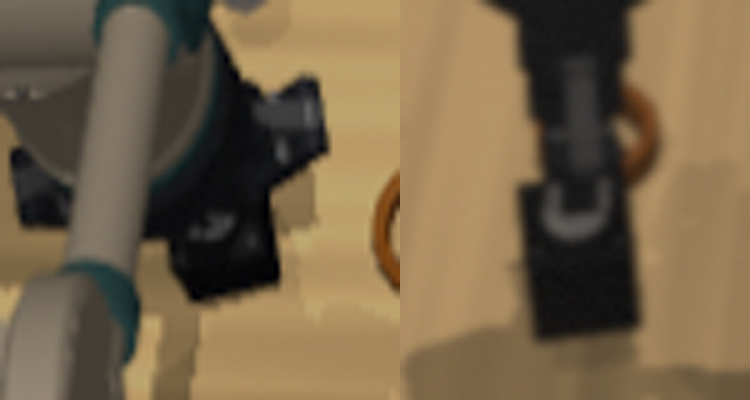

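```bash
python3 - <<'E'
from h import *
p=get_image('top');q=get_image('side');s=get_state();X=s['position'];np.set_printoptions(precision=1,suppress=True)
for n,c in (('top',p),('side',q)):
    _,_,r,t=cam(c);print(n,'cam',-cv2.Rodrigues(r)[0].T@t*1000)
for dz in(-.011,0,.008,.03,.062,.1,.15):
    u,v=proj(p,X+[0,0,dz])[0],proj(q,X+[0,0,dz])[0]
    print(dz,u,v,'chk4 crop',(u-[170,160])*[5,400/65],(v-[235,265])*5+[400,0])
d=np.array([np.cos(1.79),np.sin(1.79),0])
for o in(.021,.035,-.035):print(o,[(proj(p,X+d*o+[0,0,z])[0]-[170,160])*[5,400/65] for z in(0,.05)],[(proj(q,X+d*o+[0,0,z])[0]-[235,265])*5+[400,0] for z in(-.011,.05)])
E
```

```text
top cam [ 270.1 -109.5 1165.5]
side cam [403.7 691.3 796.7]
-0.011 [213.5 196.9] [270.8 316.2] chk4 crop [217.5 227. ] [578.8 256. ]
0 [212.6 195.7] [270.4 312.5] chk4 crop [213.2 219.8] [576.8 237.5]
0.008 [212.  194.8] [270.1 309.8] chk4 crop [210.  214.4] [575.3 223.8]
0.03 [210.2 192.4] [269.2 302.1] chk4 crop [200.9 199.4] [571.2 185.5]
0.062 [207.4 188.7] [268.  290.5] chk4 crop [187.2 176.4] [564.9 127.5]
0.1 [204.  183.9] [266.4 276. ] chk4 crop [169.8 147.3] [557.1  55. ]
0.15 [199.  177.2] [264.2 255.6] chk4 crop [144.9 105.6] [546. -47.]
0.021 [array([165.6, 231.4]), array([142.7, 197.3])] [array([583.8, 300.3]), array([572.3, 194. ])]
0.035 [array([133.9, 239.2]), array([109.6, 205.4])] [array([587.2, 330.7]), array([575.8, 224.5])]
-0.035 [array([292.4, 200.5]), array([275.3, 165. ])] [array([570.8, 185.3]), array([559.3,  78.7])]
```

The motor did come up, but the fingers end just above its boss, so it is hanging by the shaft. The real tips are about 28 mm higher than the TCP reading and tips_ahead imply. I'll set it back down, open, and check the true height before regrasping on the body.

{"op": "play_rows", "data": {
  "series": [
    {"dx": 1,"dy": 0,"dz": -5,"turn": 0,"fingers": 1},
    {"dx": 1,"dy": 0,"dz": -6,"turn": 0,"fingers": 1},
    {"dx": 0,"dy": 0,"dz": -5,"turn": 0,"fingers": 1},
    {"dx": 0,"dy": 0,"dz": -3,"turn": 0,"fingers": 1},
    {"dx": 0,"dy": 0,"dz": 0,"turn": 0,"fingers": 1},
    {"dx": 0,"dy": 0,"dz": 0,"turn": 0,"fingers": 1}
  ]
}}

```text
clock: 6.7
position: [0.5364, 0.0954, 0.0308]
ee_rot: [0.014, 0.624, 0.781, 0.015]
contact_force: [-0.9, 0.3, -1.5]
width: 0.0019
```

{"op": "play_rows", "data": {
  "series": [
    {"dx": 0,"dy": 0,"dz": -1,"turn": 0,"fingers": 1},
    {"dx": 0,"dy": 0,"dz": 0,"turn": 0,"fingers": -1},
    {"dx": 0,"dy": 0,"dz": 0,"turn": 0,"fingers": -1},
    {"dx": 0,"dy": 0,"dz": 0,"turn": 0,"fingers": -1},
    {"dx": 0,"dy": 0,"dz": 0,"turn": 0,"fingers": -1},
    {"dx": 0,"dy": 0,"dz": 0,"turn": 0,"fingers": -1},
    {"dx": 0,"dy": 0,"dz": 0,"turn": 0,"fingers": -1}
  ]
}}

```text
clock: 7.28
position: [0.5388, 0.0955, 0.0311]
ee_rot: [0.016, 0.624, 0.781, 0.017]
contact_force: [-0.7, -0.2, -0.4]
width: 0.0742
```

```bash
python3 - <<'E'
from h import *
p=get_image('top');q=get_image('side');s=get_state();print(s['position'],s['width'],s['contact_force'])
a=p['pixels'][160:225,170:250,::-1];b=q['pixels'][255:345,220:310,::-1]
cv2.imwrite('pics/chk5.png',np.hstack([cv2.resize(a,(250,250),interpolation=2),cv2.resize(b,(540,540),interpolation=2)[:250*2]]) if 0 else cv2.resize(b,(540,540),interpolation=2))
E
```

```text
[0.53874517 0.09544045 0.03110919] 0.08507696587202272 [-0.41051756  1.01935674 -0.10584404]
```

View pics/chk5.png

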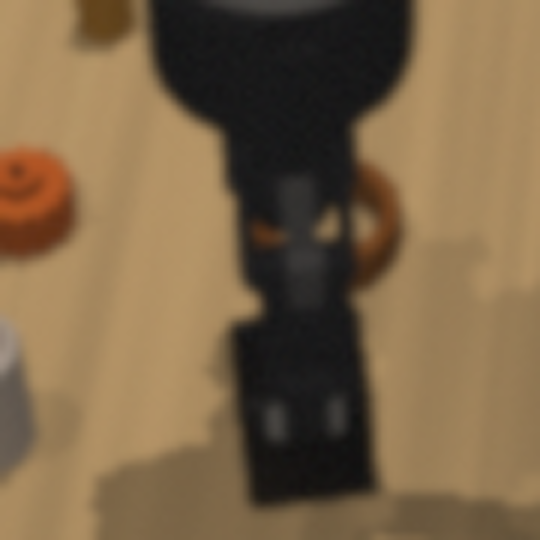

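With the jaws open, the near finger's tip shows at about row 328. That is roughly 12 rows higher than predicted, or about 30 mm. I'll go about 25 mm lower, watch the force, and regrasp.

{"op": "play_rows", "data": {
  "series": [
    {"dx": -4,"dy": 0,"dz": -5,"turn": 0,"fingers": -1},
    {"dx": 0,"dy": 0,"dz": -6,"turn": 0,"fingers": -1},
    {"dx": -1,"dy": 0,"dz": -6,"turn": 0,"fingers": -1},
    {"dx": 0,"dy": 0,"dz": -5,"turn": 0,"fingers": -1},
    {"dx": 0,"dy": 0,"dz": 0,"turn": 0,"fingers": -1},
    {"dx": 0,"dy": 0,"dz": 0,"turn": 0,"fingers": -1}
  ]
}}

```text
clock: 7.88
position: [0.5322, 0.0954, 0.0059]
ee_rot: [0.015, 0.624, 0.781, 0.016]
contact_force: [0.2, 0.5, 0.4]
width: 0.0853
```

{"op": "play_rows", "data": {
  "series": [
    {"dx": 2,"dy": 0,"dz": 0,"turn": 0,"fingers": 1},
    {"dx": 0,"dy": 0,"dz": 0,"turn": 0,"fingers": 1},
    {"dx": 0,"dy": 0,"dz": 0,"turn": 0,"fingers": 1},
    {"dx": 0,"dy": 0,"dz": 0,"turn": 0,"fingers": 1},
    {"dx": 0,"dy": 0,"dz": 0,"turn": 0,"fingers": 1},
    {"dx": 0,"dy": 0,"dz": 0,"turn": 0,"fingers": 1}
  ]
}}

```text
clock: 8.38
position: [0.535, 0.0953, 0.0061]
ee_rot: [0.016, 0.624, 0.781, 0.016]
contact_force: [0.7, 0.5, -0.1]
width: 0.0408
```

{"op": "play_rows", "data": {
  "series": [
    {"dx": 0,"dy": 0,"dz": 8,"turn": 0,"fingers": 1},
    {"dx": 0,"dy": 0,"dz": 12,"turn": 0,"fingers": 1},
    {"dx": 0,"dy": 0,"dz": 15,"turn": 0,"fingers": 1},
    {"dx": 0,"dy": 0,"dz": 15,"turn": 0,"fingers": 1},
    {"dx": 0,"dy": 5,"dz": 8,"turn": 0,"fingers": 1},
    {"dx": -3,"dy": 15,"dz": 0,"turn": -0.03,"fingers": 1},
    {"dx": -3,"dy": 20,"dz": 0,"turn": -0.03,"fingers": 1},
    {"dx": -3,"dy": 20,"dz": 0,"turn": -0.03,"fingers": 1},
    {"dx": -3,"dy": 20,"dz": 0,"turn": -0.03,"fingers": 1},
    {"dx": -3,"dy": 20,"dz": 0,"turn": -0.03,"fingers": 1},
    {"dx": -3,"dy": 20,"dz": 0,"turn": -0.03,"fingers": 1},
    {"dx": -3,"dy": 20,"dz": 0,"turn": -0.03,"fingers": 1},
    {"dx": -3,"dy": 20,"dz": 0,"turn": -0.03,"fingers": 1},
    {"dx": -3,"dy": 15,"dz": 0,"turn": -0.03,"fingers": 1},
    {"dx": 0,"dy": 5,"dz": 0,"turn": 0,"fingers": 1},
    {"dx": 0,"dy": 0,"dz": 0,"turn": 0,"fingers": 1}
  ]
}}

```text
clock: 9.72
position: [0.4964, 0.2852, 0.0649]
ee_rot: [0.011, 0.729, 0.684, 0.009]
contact_force: [-0.4, -1.3, -4.0]
width: 0.0412
```

{"op": "play_rows", "data": {
  "series": [
    {"dx": 8,"dy": -4,"dz": -5,"turn": 0,"fingers": 1},
    {"dx": 0,"dy": 0,"dz": -12,"turn": 0,"fingers": 1},
    {"dx": 0,"dy": 0,"dz": -12,"turn": 0,"fingers": 1},
    {"dx": 0,"dy": 0,"dz": -8,"turn": 0,"fingers": 1},
    {"dx": 0,"dy": 0,"dz": -3,"turn": 0,"fingers": 1},
    {"dx": 0,"dy": 0,"dz": 0,"turn": 0,"fingers": 1},
    {"dx": 0,"dy": 0,"dz": 0,"turn": 0,"fingers": 1}
  ]
}}

```text
clock: 10.3
position: [0.5079, 0.2745, 0.022]
ee_rot: [0.013, 0.729, 0.684, 0.008]
contact_force: [-0.0, -0.0, -3.3]
width: 0.0408
```

{"op": "play_rows", "data": {
  "series": [
    {"dx": -2,"dy": 3,"dz": -4,"turn": 0,"fingers": 1},
    {"dx": 0,"dy": 0,"dz": -4,"turn": 0,"fingers": 1},
    {"dx": 0,"dy": 0,"dz": -3,"turn": 0,"fingers": 1},
    {"dx": 0,"dy": 0,"dz": 0,"turn": 0,"fingers": 1},
    {"dx": 0,"dy": 0,"dz": 0,"turn": 0,"fingers": 1}
  ]
}}

```text
clock: 10.72
position: [0.5072, 0.2776, 0.0114]
ee_rot: [0.014, 0.729, 0.684, 0.01]
contact_force: [0.5, -0.0, -4.6]
width: 0.0409
```

{"op": "play_rows", "data": {
  "series": [
    {"dx": 0,"dy": 0,"dz": -2,"turn": 0,"fingers": 1},
    {"dx": 0,"dy": 0,"dz": -1,"turn": 0,"fingers": 1},
    {"dx": 0,"dy": 0,"dz": 0,"turn": 0,"fingers": 1}
  ]
}}

```text
clock: 10.97
position: [0.5076, 0.278, 0.0108]
ee_rot: [0.014, 0.729, 0.684, 0.01]
contact_force: [0.2, 0.3, -5.2]
width: 0.0408
```

{"op": "play_rows", "data": {
  "series": [
    {"dx": 0,"dy": 0,"dz": -3,"turn": 0,"fingers": 1},
    {"dx": 0,"dy": 0,"dz": 0,"turn": 0,"fingers": 1},
    {"dx": 0,"dy": 0,"dz": 0,"turn": 0,"fingers": 1}
  ]
}}

```text
clock: 11.22
position: [0.5087, 0.2788, 0.0114]
ee_rot: [0.015, 0.729, 0.684, 0.012]
contact_force: [-0.3, -0.0, -4.1]
width: 0.0407
```

{"op": "play_rows", "data": {
  "series": [
    {"dx": 0,"dy": 0,"dz": -3,"turn": 0,"fingers": 1},
    {"dx": 0,"dy": 0,"dz": -3,"turn": 0,"fingers": 1},
    {"dx": 0,"dy": 0,"dz": -3,"turn": 0,"fingers": 1}
  ]
}}

```text
clock: 11.47
position: [0.509, 0.2791, 0.01]
ee_rot: [0.016, 0.729, 0.685, 0.014]
contact_force: [-6.7, -3.5, 21.6]
width: 0.0406
```

{"op": "play_rows", "data": {
  "series": [
    {"dx": 0,"dy": 0,"dz": 0,"turn": 0,"fingers": 1},
    {"dx": 0,"dy": 0,"dz": 0,"turn": 0,"fingers": -1},
    {"dx": 0,"dy": 0,"dz": 0,"turn": 0,"fingers": -1},
    {"dx": 0,"dy": 0,"dz": 0,"turn": 0,"fingers": -1},
    {"dx": 0,"dy": 0,"dz": 0,"turn": 0,"fingers": -1},
    {"dx": 0,"dy": 0,"dz": 0,"turn": 0,"fingers": -1},
    {"dx": 0,"dy": 0,"dz": 10,"turn": 0,"fingers": -1},
    {"dx": 0,"dy": 0,"dz": 20,"turn": 0,"fingers": -1},
    {"dx": 0,"dy": 0,"dz": 25,"turn": 0,"fingers": -1},
    {"dx": 0,"dy": 0,"dz": 25,"turn": 0,"fingers": -1},
    {"dx": 0,"dy": 0,"dz": 20,"turn": 0,"fingers": -1},
    {"dx": 0,"dy": 0,"dz": 0,"turn": 0,"fingers": -1}
  ]
}}

```text
clock: 12.47
position: [0.5094, 0.2792, 0.1146]
ee_rot: [0.015, 0.729, 0.685, 0.013]
contact_force: [0.9, 0.3, 0.6]
width: 0.0854
```

{"op": "play_rows", "data": {
  "series": [
    {"dx": -5,"dy": -11,"dz": 0,"turn": -0.1,"fingers": -1},
    {"dx": -5,"dy": -11,"dz": 0,"turn": -0.1,"fingers": -1},
    {"dx": -5,"dy": -11,"dz": 0,"turn": -0.1,"fingers": -1},
    {"dx": -5,"dy": -11,"dz": 0,"turn": -0.1,"fingers": -1},
    {"dx": -5,"dy": -11,"dz": 0,"turn": -0.1,"fingers": -1},
    {"dx": -5,"dy": -11,"dz": 0,"turn": -0.1,"fingers": -1},
    {"dx": -5,"dy": -11,"dz": 0,"turn": -0.1,"fingers": -1},
    {"dx": -5,"dy": -11,"dz": 0,"turn": -0.1,"fingers": -1},
    {"dx": -5,"dy": -11,"dz": 0,"turn": -0.1,"fingers": -1},
    {"dx": -5,"dy": -11,"dz": 0,"turn": -0.1,"fingers": -1},
    {"dx": -5,"dy": -11,"dz": 0,"turn": -0.1,"fingers": -1},
    {"dx": -5,"dy": -11,"dz": 0,"turn": -0.1,"fingers": -1},
    {"dx": -5,"dy": -11,"dz": 0,"turn": -0.1,"fingers": -1},
    {"dx": -5,"dy": -11,"dz": 0,"turn": -0.1,"fingers": -1},
    {"dx": 0,"dy": 0,"dz": 0,"turn": 0,"fingers": -1},
    {"dx": 0,"dy": 0,"dz": 0,"turn": 0,"fingers": -1}
  ]
}}

```text
clock: 13.8
position: [0.4322, 0.1188, 0.1109]
ee_rot: [0.022, 1.0, 0.021, -0.003]
contact_force: [0.1, 0.4, 0.1]
width: 0.0856
```

```bash
python3 - <<'E'
from h import *
p=get_image('top');q=get_image('side')
a=p['pixels'][130:290,80:330,::-1];b=q['pixels'][200:480,160:380,::-1]
cv2.imwrite('pics/chk6.png',np.hstack([cv2.resize(a,(450,288),interpolation=2),cv2.resize(b,(226,288),interpolation=2)]))
E
```

```text
(no output)
```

View pics/chk6.png

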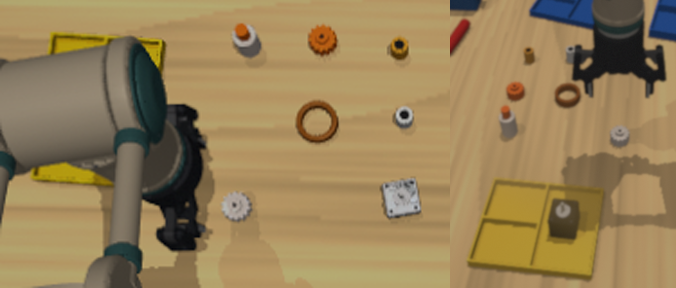

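The tall motor stands upright in the yellow tray's wide compartment, at crop (563,215). The white gear is at crop (235,207) in the top view. Next the gripper goes over it and down.

{"op": "play_rows", "data": {
  "series": [
    {"dx": 0,"dy": -8,"dz": -5,"turn": -0.05,"fingers": -1},
    {"dx": 0,"dy": -8,"dz": -10,"turn": -0.05,"fingers": -1},
    {"dx": 0,"dy": 0,"dz": -15,"turn": 0,"fingers": -1},
    {"dx": 0,"dy": 0,"dz": -15,"turn": 0,"fingers": -1},
    {"dx": 0,"dy": 0,"dz": -15,"turn": 0,"fingers": -1},
    {"dx": 0,"dy": 0,"dz": -12,"turn": 0,"fingers": -1},
    {"dx": 0,"dy": 0,"dz": -6,"turn": 0,"fingers": -1},
    {"dx": 0,"dy": 0,"dz": 0,"turn": 0,"fingers": -1},
    {"dx": 0,"dy": 0,"dz": 0,"turn": 0,"fingers": -1}
  ]
}}

```text
clock: 14.65
position: [0.438, 0.1085, 0.0306]
ee_rot: [0.02, 1.0, -0.022, -0.001]
contact_force: [0.3, -1.7, -0.6]
width: 0.0856
```

{"op": "play_rows", "data": {
  "series": [
    {"dx": -4,"dy": -8,"dz": 0,"turn": 0,"fingers": -1},
    {"dx": -1,"dy": 0,"dz": -10,"turn": 0,"fingers": -1},
    {"dx": -1,"dy": 0,"dz": -10,"turn": 0,"fingers": -1},
    {"dx": -1,"dy": 0,"dz": -8,"turn": 0,"fingers": -1},
    {"dx": -1,"dy": 0,"dz": -5,"turn": 0,"fingers": -1},
    {"dx": 0,"dy": 0,"dz": 0,"turn": 0,"fingers": -1},
    {"dx": 0,"dy": 0,"dz": 0,"turn": 0,"fingers": -1}
  ]
}}

```text
clock: 15.23
position: [0.4329, 0.0993, 0.0004]
ee_rot: [0.02, 1.0, -0.02, 0.004]
contact_force: [0.3, 0.1, -0.1]
width: 0.0853
```

{"op": "play_rows", "data": {
  "series": [
    {"dx": -2,"dy": 0,"dz": -6,"turn": 0,"fingers": -1},
    {"dx": -1,"dy": 0,"dz": -4,"turn": 0,"fingers": -1},
    {"dx": 0,"dy": 0,"dz": -2,"turn": 0,"fingers": -1},
    {"dx": 0,"dy": 0,"dz": 0,"turn": 0,"fingers": 1},
    {"dx": 0,"dy": 0,"dz": 0,"turn": 0,"fingers": 1},
    {"dx": 0,"dy": 0,"dz": 0,"turn": 0,"fingers": 1},
    {"dx": 0,"dy": 0,"dz": 0,"turn": 0,"fingers": 1},
    {"dx": 0,"dy": 0,"dz": 0,"turn": 0,"fingers": 1},
    {"dx": 0,"dy": 0,"dz": 0,"turn": 0,"fingers": 1}
  ]
}}

```text
clock: 15.98
position: [0.431, 0.0994, -0.011]
ee_rot: [0.02, 1.0, -0.02, 0.006]
contact_force: [0.8, -0.1, -0.5]
width: 0.0326
```

{"op": "play_rows", "data": {
  "series": [
    {"dx": 0,"dy": 0,"dz": 6,"turn": 0,"fingers": 1},
    {"dx": 0,"dy": 0,"dz": 10,"turn": 0,"fingers": 1},
    {"dx": 0,"dy": 0,"dz": 0,"turn": 0,"fingers": 1},
    {"dx": 0,"dy": 0,"dz": 0,"turn": 0,"fingers": 1}
  ]
}}

```text
clock: 16.32
position: [0.4312, 0.0995, 0.0062]
ee_rot: [0.02, 1.0, -0.02, 0.006]
contact_force: [-0.2, 0.5, 0.1]
width: 0.0325
```

```bash
python3 - <<'E'
from h import *
q=get_image('side');b=q['pixels'][270:380,280:390,::-1]
cv2.imwrite('pics/chk7.png',cv2.resize(b,(500,500),interpolation=2))
E
```

```text
(no output)
```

View pics/chk7.png

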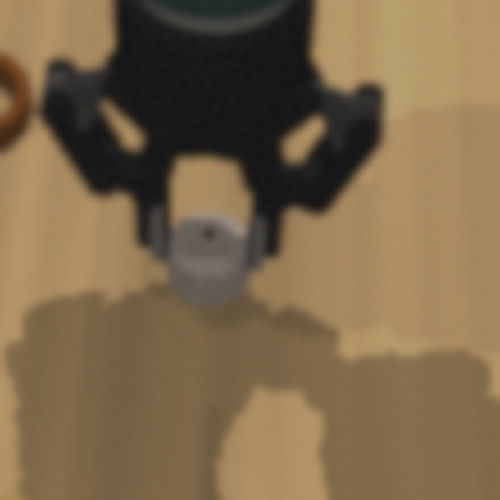

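The white gear is held between the pads by its upper teeth. Next I carry it to the yellow tray's left small compartment.

{"op": "play_rows", "data": {
  "series": [
    {"dx": 0,"dy": 0,"dz": 12,"turn": 0,"fingers": 1},
    {"dx": 0,"dy": 0,"dz": 18,"turn": 0,"fingers": 1},
    {"dx": 0,"dy": 0,"dz": 20,"turn": 0,"fingers": 1},
    {"dx": 0,"dy": 0,"dz": 20,"turn": 0,"fingers": 1},
    {"dx": 5,"dy": 5,"dz": 10,"turn": 0,"fingers": 1},
    {"dx": 10,"dy": 12,"dz": 0,"turn": 0,"fingers": 1},
    {"dx": 16,"dy": 19,"dz": 0,"turn": 0,"fingers": 1},
    {"dx": 16,"dy": 19,"dz": 0,"turn": 0,"fingers": 1},
    {"dx": 16,"dy": 19,"dz": 0,"turn": 0,"fingers": 1},
    {"dx": 16,"dy": 19,"dz": 0,"turn": 0,"fingers": 1},
    {"dx": 16,"dy": 19,"dz": 0,"turn": 0,"fingers": 1},
    {"dx": 16,"dy": 19,"dz": 0,"turn": 0,"fingers": 1},
    {"dx": 16,"dy": 19,"dz": 0,"turn": 0,"fingers": 1},
    {"dx": 16,"dy": 19,"dz": 0,"turn": 0,"fingers": 1},
    {"dx": 16,"dy": 19,"dz": 0,"turn": 0,"fingers": 1},
    {"dx": 8,"dy": 10,"dz": 0,"turn": 0,"fingers": 1},
    {"dx": 0,"dy": 0,"dz": 0,"turn": 0,"fingers": 1},
    {"dx": 0,"dy": 0,"dz": 0,"turn": 0,"fingers": 1}
  ]
}}

```text
clock: 17.87
position: [0.5979, 0.3061, 0.0803]
ee_rot: [0.022, 1.0, -0.021, -0.002]
contact_force: [-0.6, -0.2, -0.9]
width: 0.0328
```

{"op": "play_rows", "data": {
  "series": [
    {"dx": 1,"dy": 4,"dz": -8,"turn": 0,"fingers": 1},
    {"dx": -1,"dy": 0,"dz": -14,"turn": 0,"fingers": 1},
    {"dx": -1,"dy": 0,"dz": -14,"turn": 0,"fingers": 1},
    {"dx": -1,"dy": 0,"dz": -14,"turn": 0,"fingers": 1},
    {"dx": -1,"dy": 0,"dz": -10,"turn": 0,"fingers": 1},
    {"dx": 0,"dy": 0,"dz": -5,"turn": 0,"fingers": 1},
    {"dx": 0,"dy": 0,"dz": 0,"turn": 0,"fingers": 1},
    {"dx": 0,"dy": 0,"dz": 0,"turn": 0,"fingers": 1}
  ]
}}

```text
clock: 18.53
position: [0.5882, 0.3042, 0.0097]
ee_rot: [0.024, 0.999, -0.022, -0.005]
contact_force: [-0.3, -0.4, -0.8]
width: 0.0327
```

{"op": "play_rows", "data": {
  "series": [
    {"dx": 6,"dy": 4,"dz": 2,"turn": 0,"fingers": 1},
    {"dx": 6,"dy": 2,"dz": 0,"turn": 0,"fingers": 1},
    {"dx": 0,"dy": 0,"dz": 0,"turn": 0,"fingers": 1},
    {"dx": 0,"dy": 0,"dz": 0,"turn": 0,"fingers": 1}
  ]
}}

```text
clock: 18.87
position: [0.6035, 0.3113, 0.0145]
ee_rot: [0.023, 0.999, -0.022, -0.003]
contact_force: [0.4, 0.3, -0.8]
width: 0.0329
```

{"op": "play_rows", "data": {
  "series": [
    {"dx": -2,"dy": 0,"dz": -5,"turn": 0,"fingers": 1},
    {"dx": 0,"dy": 0,"dz": -6,"turn": 0,"fingers": 1},
    {"dx": 0,"dy": 0,"dz": -5,"turn": 0,"fingers": 1},
    {"dx": 0,"dy": 0,"dz": -3,"turn": 0,"fingers": 1},
    {"dx": 0,"dy": 0,"dz": 0,"turn": 0,"fingers": 1},
    {"dx": 0,"dy": 0,"dz": 0,"turn": 0,"fingers": 1}
  ]
}}

```text
clock: 19.37
position: [0.6015, 0.3116, -0.006]
ee_rot: [0.023, 0.999, -0.022, -0.002]
contact_force: [-0.5, -0.8, 0.5]
width: 0.0334
```

{"op": "play_rows", "data": {
  "series": [
    {"dx": 0,"dy": 0,"dz": -2,"turn": 0,"fingers": 1},
    {"dx": 0,"dy": 0,"dz": -2,"turn": 0,"fingers": 1}
  ]
}}

```text
clock: 19.53
position: [0.6016, 0.3116, -0.0072]
ee_rot: [0.023, 0.999, -0.022, -0.002]
contact_force: [-4.4, -1.3, 16.1]
width: 0.0328
```

{"op": "play_rows", "data": {
  "series": [
    {"dx": 0,"dy": 0,"dz": 0,"turn": 0,"fingers": 0},
    {"dx": 0,"dy": 0,"dz": 0,"turn": 0,"fingers": -0.1},
    {"dx": 0,"dy": 0,"dz": 0,"turn": 0,"fingers": -0.1},
    {"dx": 0,"dy": 0,"dz": 0,"turn": 0,"fingers": -0.1},
    {"dx": 0,"dy": 0,"dz": 0,"turn": 0,"fingers": -0.1}
  ]
}}

```text
clock: 19.95
position: [0.6023, 0.3119, -0.0059]
ee_rot: [0.023, 0.999, -0.022, -0.001]
contact_force: [1.0, -0.3, 0.2]
width: 0.0469
```

{"op": "play_rows", "data": {
  "series": [
    {"dx": 0,"dy": 0,"dz": 8,"turn": 0,"fingers": -0.1},
    {"dx": 0,"dy": 0,"dz": 20,"turn": 0,"fingers": -0.2},
    {"dx": 0,"dy": 0,"dz": 25,"turn": 0,"fingers": -0.3},
    {"dx": 0,"dy": 0,"dz": 25,"turn": 0,"fingers": -0.3},
    {"dx": 0,"dy": 0,"dz": 20,"turn": 0,"fingers": -0.3},
    {"dx": -3,"dy": -25,"dz": 0,"turn": 0,"fingers": -0.3},
    {"dx": -4,"dy": -29,"dz": 0,"turn": 0,"fingers": -0.3},
    {"dx": -4,"dy": -29,"dz": 0,"turn": 0,"fingers": -0.3},
    {"dx": -4,"dy": -29,"dz": 0,"turn": 0,"fingers": -0.3},
    {"dx": -4,"dy": -29,"dz": 0,"turn": 0,"fingers": -0.3},
    {"dx": -4,"dy": -29,"dz": 0,"turn": 0,"fingers": -0.3},
    {"dx": -4,"dy": -29,"dz": 0,"turn": 0,"fingers": -0.3},
    {"dx": -4,"dy": -29,"dz": 0,"turn": 0,"fingers": -0.3},
    {"dx": -4,"dy": -29,"dz": 0,"turn": 0,"fingers": -0.3},
    {"dx": -4,"dy": -29,"dz": 0,"turn": 0,"fingers": -0.3},
    {"dx": -4,"dy": -29,"dz": 0,"turn": 0,"fingers": -0.3},
    {"dx": -4,"dy": -29,"dz": 0,"turn": 0,"fingers": -0.3},
    {"dx": -4,"dy": -29,"dz": 0,"turn": 0,"fingers": -0.3},
    {"dx": -3,"dy": -25,"dz": 0,"turn": 0,"fingers": -0.3},
    {"dx": 0,"dy": 0,"dz": 0,"turn": 0,"fingers": -0.3}
  ]
}}

```text
clock: 21.62
position: [0.5454, -0.1011, 0.106]
ee_rot: [0.023, 1.0, -0.019, 0.005]
contact_force: [-0.3, 0.1, -0.4]
width: 0.0555
```

{"op": "play_rows", "data": {
  "series": [
    {"dx": 0,"dy": -2,"dz": -8,"turn": 0,"fingers": -0.3},
    {"dx": 0,"dy": 0,"dz": -15,"turn": 0,"fingers": -0.3},
    {"dx": 0,"dy": 0,"dz": -15,"turn": 0,"fingers": -0.3},
    {"dx": 0,"dy": 0,"dz": -15,"turn": 0,"fingers": -0.3},
    {"dx": 0,"dy": 0,"dz": -10,"turn": 0,"fingers": -0.3},
    {"dx": 0,"dy": 0,"dz": -5,"turn": 0,"fingers": -0.3},
    {"dx": 0,"dy": 0,"dz": 0,"turn": 0,"fingers": -0.3},
    {"dx": 0,"dy": 0,"dz": 0,"turn": 0,"fingers": -0.3}
  ]
}}

```text
clock: 22.28
position: [0.5462, -0.1, 0.0355]
ee_rot: [0.022, 1.0, -0.019, 0.006]
contact_force: [0.6, -1.2, 1.0]
width: 0.0551
```

{"op": "play_rows", "data": {
  "series": [
    {"dx": 0,"dy": -4,"dz": 0,"turn": 0,"fingers": -0.3},
    {"dx": 0,"dy": 0,"dz": -10,"turn": 0,"fingers": -0.3},
    {"dx": 0,"dy": 0,"dz": -10,"turn": 0,"fingers": -0.3},
    {"dx": 0,"dy": 0,"dz": -10,"turn": 0,"fingers": -0.3},
    {"dx": 0,"dy": 0,"dz": -6,"turn": 0,"fingers": -0.3},
    {"dx": 0,"dy": 0,"dz": -2,"turn": 0,"fingers": -0.3},
    {"dx": 0,"dy": 0,"dz": 0,"turn": 0,"fingers": -0.3},
    {"dx": 0,"dy": 0,"dz": 0,"turn": 0,"fingers": -0.3}
  ]
}}

```text
clock: 22.95
position: [0.5482, -0.1041, -0.0042]
ee_rot: [0.022, 1.0, -0.018, 0.009]
contact_force: [-0.4, 0.7, -0.2]
width: 0.0554
```

{"op": "play_rows", "data": {
  "series": [
    {"dx": -2,"dy": 0,"dz": 0,"turn": 0,"fingers": 0.2},
    {"dx": 0,"dy": 0,"dz": 0,"turn": 0,"fingers": 1},
    {"dx": 0,"dy": 0,"dz": 0,"turn": 0,"fingers": 1},
    {"dx": 0,"dy": 0,"dz": 0,"turn": 0,"fingers": 1},
    {"dx": 0,"dy": 0,"dz": 0,"turn": 0,"fingers": 1},
    {"dx": 0,"dy": 0,"dz": 0,"turn": 0,"fingers": 1},
    {"dx": 0,"dy": 0,"dz": 6,"turn": 0,"fingers": 1},
    {"dx": 0,"dy": 0,"dz": 6,"turn": 0,"fingers": 1},
    {"dx": 0,"dy": 0,"dz": 0,"turn": 0,"fingers": 1},
    {"dx": 0,"dy": 0,"dz": 0,"turn": 0,"fingers": 1}
  ]
}}

```text
clock: 23.78
position: [0.5471, -0.1045, 0.0107]
ee_rot: [0.023, 1.0, -0.018, 0.01]
contact_force: [-0.6, 0.3, -0.9]
width: 0.0195
```

{"op": "play_rows", "data": {
  "series": [
    {"dx": 0,"dy": 0,"dz": 12,"turn": 0,"fingers": 1},
    {"dx": 0,"dy": 0,"dz": 20,"turn": 0,"fingers": 1},
    {"dx": 0,"dy": 0,"dz": 20,"turn": 0,"fingers": 1},
    {"dx": 0,"dy": 0,"dz": 20,"turn": 0,"fingers": 1},
    {"dx": 0,"dy": 0,"dz": 10,"turn": 0,"fingers": 1},
    {"dx": 2,"dy": 12,"dz": 0,"turn": 0,"fingers": 1},
    {"dx": 3,"dy": 20,"dz": 0,"turn": 0,"fingers": 1},
    {"dx": 4,"dy": 27,"dz": 0,"turn": 0,"fingers": 1},
    {"dx": 4,"dy": 27,"dz": 0,"turn": 0,"fingers": 1},
    {"dx": 4,"dy": 27,"dz": 0,"turn": 0,"fingers": 1},
    {"dx": 4,"dy": 27,"dz": 0,"turn": 0,"fingers": 1},
    {"dx": 4,"dy": 27,"dz": 0,"turn": 0,"fingers": 1},
    {"dx": 4,"dy": 27,"dz": 0,"turn": 0,"fingers": 1},
    {"dx": 4,"dy": 27,"dz": 0,"turn": 0,"fingers": 1},
    {"dx": 4,"dy": 27,"dz": 0,"turn": 0,"fingers": 1},
    {"dx": 4,"dy": 27,"dz": 0,"turn": 0,"fingers": 1},
    {"dx": 4,"dy": 27,"dz": 0,"turn": 0,"fingers": 1},
    {"dx": 3,"dy": 22,"dz": 0,"turn": 0,"fingers": 1},
    {"dx": 2,"dy": 12,"dz": 0,"turn": 0,"fingers": 1},
    {"dx": 0,"dy": 0,"dz": 0,"turn": 0,"fingers": 1}
  ]
}}

```text
clock: 25.45
position: [0.5877, 0.2595, 0.0846]
ee_rot: [0.021, 1.0, -0.02, 0.003]
contact_force: [1.0, 0.4, -0.7]
width: 0.0191
```

{"op": "play_rows", "data": {
  "series": [
    {"dx": 8,"dy": -17,"dz": 0,"turn": 0,"fingers": 1},
    {"dx": 0,"dy": 0,"dz": -8,"turn": 0,"fingers": 1},
    {"dx": 0,"dy": 0,"dz": -14,"turn": 0,"fingers": 1},
    {"dx": 0,"dy": 0,"dz": -14,"turn": 0,"fingers": 1},
    {"dx": 0,"dy": 0,"dz": -12,"turn": 0,"fingers": 1},
    {"dx": 0,"dy": 0,"dz": -6,"turn": 0,"fingers": 1},
    {"dx": 0,"dy": 0,"dz": 0,"turn": 0,"fingers": 1},
    {"dx": 0,"dy": 0,"dz": 0,"turn": 0,"fingers": 1}
  ]
}}

```text
clock: 26.12
position: [0.5901, 0.2376, 0.0239]
ee_rot: [0.023, 1.0, -0.022, -0.002]
contact_force: [0.9, -0.3, -0.8]
width: 0.0198
```

{"op": "play_rows", "data": {
  "series": [
    {"dx": 6,"dy": 3,"dz": 0,"turn": 0,"fingers": 1},
    {"dx": 0,"dy": 0,"dz": -6,"turn": 0,"fingers": 1},
    {"dx": 0,"dy": 0,"dz": -7,"turn": 0,"fingers": 1},
    {"dx": 0,"dy": 0,"dz": -5,"turn": 0,"fingers": 1},
    {"dx": 0,"dy": 0,"dz": -2,"turn": 0,"fingers": 1},
    {"dx": 0,"dy": 0,"dz": 0,"turn": 0,"fingers": 1},
    {"dx": 0,"dy": 0,"dz": 0,"turn": 0,"fingers": 1}
  ]
}}

```text
clock: 26.7
position: [0.5983, 0.241, 0.004]
ee_rot: [0.022, 1.0, -0.022, 0.0]
contact_force: [0.4, -0.3, -0.8]
width: 0.0194
```

{"op": "play_rows", "data": {
  "series": [
    {"dx": 0,"dy": 0,"dz": -2,"turn": 0,"fingers": 1},
    {"dx": 0,"dy": 0,"dz": -2,"turn": 0,"fingers": 1},
    {"dx": 0,"dy": 0,"dz": -2,"turn": 0,"fingers": 1}
  ]
}}

```text
clock: 26.95
position: [0.5988, 0.2413, 0.0002]
ee_rot: [0.022, 1.0, -0.022, 0.001]
contact_force: [-5.3, -1.7, 20.6]
width: 0.0194
```

{"op": "play_rows", "data": {
  "series": [
    {"dx": 0,"dy": 0,"dz": 0,"turn": 0,"fingers": 0.3},
    {"dx": 0,"dy": 0,"dz": 0,"turn": 0,"fingers": 0.2},
    {"dx": 0,"dy": 0,"dz": 0,"turn": 0,"fingers": 0.2},
    {"dx": 0,"dy": 0,"dz": 0,"turn": 0,"fingers": 0.2},
    {"dx": 0,"dy": 0,"dz": 8,"turn": 0,"fingers": 0.2},
    {"dx": 0,"dy": 0,"dz": 20,"turn": 0,"fingers": -0.4},
    {"dx": 0,"dy": 0,"dz": 25,"turn": 0,"fingers": -0.4},
    {"dx": 0,"dy": 0,"dz": 25,"turn": 0,"fingers": -0.4},
    {"dx": 0,"dy": 0,"dz": 20,"turn": 0,"fingers": -0.4},
    {"dx": 4,"dy": -22,"dz": 0,"turn": -0.02,"fingers": -0.4},
    {"dx": 4,"dy": -22,"dz": 0,"turn": -0.02,"fingers": -0.4},
    {"dx": 4,"dy": -22,"dz": 0,"turn": -0.02,"fingers": -0.4},
    {"dx": 4,"dy": -22,"dz": 0,"turn": -0.02,"fingers": -0.4},
    {"dx": 4,"dy": -22,"dz": 0,"turn": -0.02,"fingers": -0.4},
    {"dx": 4,"dy": -22,"dz": 0,"turn": -0.02,"fingers": -0.4},
    {"dx": 4,"dy": -22,"dz": 0,"turn": -0.02,"fingers": -0.4},
    {"dx": 4,"dy": -22,"dz": 0,"turn": -0.02,"fingers": -0.4},
    {"dx": 4,"dy": -22,"dz": 0,"turn": -0.02,"fingers": -0.4},
    {"dx": 4,"dy": -22,"dz": 0,"turn": -0.02,"fingers": -0.4},
    {"dx": 0,"dy": 0,"dz": 0,"turn": 0,"fingers": -0.4}
  ]
}}

```text
clock: 28.62
position: [0.6406, 0.0135, 0.1118]
ee_rot: [0.021, 0.992, -0.124, 0.003]
contact_force: [-0.5, -0.2, -0.4]
width: 0.0602
```

{"op": "play_rows", "data": {
  "series": [
    {"dx": 4,"dy": -10,"dz": -8,"turn": 0,"fingers": -0.4},
    {"dx": 0,"dy": 0,"dz": -15,"turn": 0,"fingers": -0.4},
    {"dx": 0,"dy": 0,"dz": -15,"turn": 0,"fingers": -0.4},
    {"dx": 0,"dy": 0,"dz": -15,"turn": 0,"fingers": -0.4},
    {"dx": 0,"dy": 0,"dz": -12,"turn": 0,"fingers": -0.4},
    {"dx": 0,"dy": 0,"dz": -6,"turn": 0,"fingers": -0.4},
    {"dx": 0,"dy": 0,"dz": 0,"turn": 0,"fingers": -0.4},
    {"dx": 0,"dy": 0,"dz": 0,"turn": 0,"fingers": -0.4}
  ]
}}

```text
clock: 29.28
position: [0.6462, 0.0018, 0.0377]
ee_rot: [0.021, 0.992, -0.123, 0.005]
contact_force: [0.4, 0.9, -0.4]
width: 0.0597
```

```bash
python3 - <<'E'
from h import *
p=get_image('top');q=get_image('side');s=get_state();print(s['position'],s['ee_rot'])
a=p['pixels'][130:290,80:330,::-1];b=q['pixels'][200:480,160:380,::-1]
cv2.imwrite('pics/chk8.png',np.hstack([cv2.resize(a,(450,288),interpolation=2),cv2.resize(b,(340,432),interpolation=2)[:288]]) if 0 else cv2.resize(b,(440,560),interpolation=2))
E
```

```text
[0.64656882 0.00180447 0.0383453 ] [ 0.02099465  0.9921212  -0.12340251  0.00515478]
```

View pics/chk8.png

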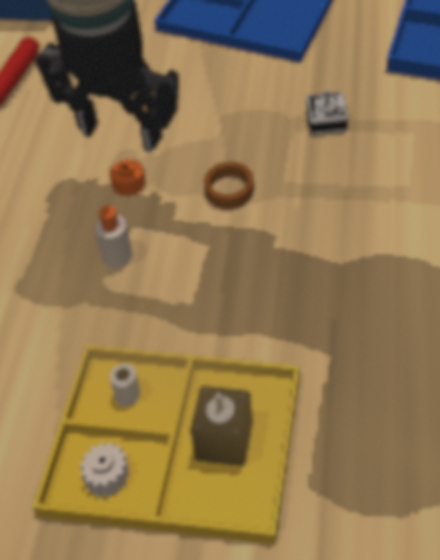

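The yellow kit is done: all three parts stand upright, each in its own compartment. The gripper is above the orange gear, crop (127,176), so down it goes.

{"op": "play_rows", "data": {
  "series": [
    {"dx": -1,"dy": -1,"dz": -12,"turn": 0,"fingers": -0.4},
    {"dx": 0,"dy": 0,"dz": -12,"turn": 0,"fingers": -0.4},
    {"dx": 0,"dy": 0,"dz": -10,"turn": 0,"fingers": -0.4},
    {"dx": 0,"dy": 0,"dz": -6,"turn": 0,"fingers": -0.4},
    {"dx": 0,"dy": 0,"dz": -4,"turn": 0,"fingers": -0.4},
    {"dx": 0,"dy": 0,"dz": 0,"turn": 0,"fingers": -0.4},
    {"dx": 0,"dy": 0,"dz": 0,"turn": 0,"fingers": -0.4}
  ]
}}

```text
clock: 29.97
position: [0.6503, 0.001, -0.0019]
ee_rot: [0.021, 0.992, -0.123, 0.011]
contact_force: [0.2, -0.2, -0.0]
width: 0.0595
```

{"op": "play_rows", "data": {
  "series": [
    {"dx": -4,"dy": 0,"dz": -4,"turn": 0,"fingers": -0.4},
    {"dx": -1,"dy": 0,"dz": -5,"turn": 0,"fingers": -0.4},
    {"dx": 0,"dy": 0,"dz": -3,"turn": 0,"fingers": -0.4},
    {"dx": 0,"dy": 0,"dz": 0,"turn": 0,"fingers": -0.4},
    {"dx": 0,"dy": 0,"dz": 0,"turn": 0,"fingers": 1},
    {"dx": 0,"dy": 0,"dz": 0,"turn": 0,"fingers": 1},
    {"dx": 0,"dy": 0,"dz": 0,"turn": 0,"fingers": 1},
    {"dx": 0,"dy": 0,"dz": 0,"turn": 0,"fingers": 1},
    {"dx": 0,"dy": 0,"dz": 0,"turn": 0,"fingers": 1}
  ]
}}

```text
clock: 30.72
position: [0.6463, 0.0009, -0.0129]
ee_rot: [0.021, 0.992, -0.123, 0.013]
contact_force: [0.1, -0.1, 0.3]
width: 0.0332
```

{"op": "play_rows", "data": {
  "series": [
    {"dx": 0,"dy": 0,"dz": 8,"turn": 0,"fingers": 1},
    {"dx": 0,"dy": 0,"dz": 18,"turn": 0,"fingers": 1},
    {"dx": 0,"dy": 0,"dz": 20,"turn": 0,"fingers": 1},
    {"dx": 0,"dy": 0,"dz": 20,"turn": 0,"fingers": 1},
    {"dx": 0,"dy": 0,"dz": 20,"turn": 0,"fingers": 1},
    {"dx": 0,"dy": 0,"dz": 10,"turn": 0,"fingers": 1},
    {"dx": -2,"dy": -12,"dz": 0,"turn": 0,"fingers": 1},
    {"dx": -4,"dy": -24,"dz": 0,"turn": 0,"fingers": 1},
    {"dx": -4,"dy": -24,"dz": 0,"turn": 0,"fingers": 1},
    {"dx": -4,"dy": -24,"dz": 0,"turn": 0,"fingers": 1},
    {"dx": -4,"dy": -24,"dz": 0,"turn": 0,"fingers": 1},
    {"dx": -4,"dy": -24,"dz": 0,"turn": 0,"fingers": 1},
    {"dx": -4,"dy": -24,"dz": 0,"turn": 0,"fingers": 1},
    {"dx": -4,"dy": -24,"dz": 0,"turn": 0,"fingers": 1},
    {"dx": -4,"dy": -24,"dz": 0,"turn": 0,"fingers": 1},
    {"dx": -4,"dy": -24,"dz": 0,"turn": 0,"fingers": 1},
    {"dx": -3,"dy": -24,"dz": 0,"turn": 0,"fingers": 1},
    {"dx": -1,"dy": -8,"dz": 0,"turn": 0,"fingers": 1},
    {"dx": 0,"dy": 0,"dz": 0,"turn": 0,"fingers": 1},
    {"dx": 0,"dy": 0,"dz": 0,"turn": 0,"fingers": 1}
  ]
}}

```text
clock: 32.38
position: [0.5887, -0.2772, 0.0777]
ee_rot: [0.021, 0.992, -0.122, 0.004]
contact_force: [0.6, 0.5, -0.7]
width: 0.0333
```

{"op": "play_rows", "data": {
  "series": [
    {"dx": 9,"dy": 5,"dz": 0,"turn": 0,"fingers": 1},
    {"dx": 8,"dy": 4,"dz": -8,"turn": 0,"fingers": 1},
    {"dx": 0,"dy": 0,"dz": -14,"turn": 0,"fingers": 1},
    {"dx": 0,"dy": 0,"dz": -14,"turn": 0,"fingers": 1},
    {"dx": 0,"dy": 0,"dz": -10,"turn": 0,"fingers": 1},
    {"dx": 0,"dy": 0,"dz": -4,"turn": 0,"fingers": 1},
    {"dx": 0,"dy": 0,"dz": 0,"turn": 0,"fingers": 1},
    {"dx": 0,"dy": 0,"dz": 0,"turn": 0,"fingers": 1}
  ]
}}

```text
clock: 33.05
position: [0.6119, -0.2556, 0.023]
ee_rot: [0.018, 0.993, -0.117, 0.004]
contact_force: [0.7, -0.9, -0.4]
width: 0.0337
```

{"op": "play_rows", "data": {
  "series": [
    {"dx": -4,"dy": -10,"dz": 0,"turn": 0,"fingers": 1},
    {"dx": 0,"dy": 0,"dz": 0,"turn": 0,"fingers": 1},
    {"dx": 0,"dy": 0,"dz": -6,"turn": 0,"fingers": 1},
    {"dx": 0,"dy": 0,"dz": -5,"turn": 0,"fingers": 1},
    {"dx": 0,"dy": 0,"dz": 0,"turn": 0,"fingers": 1},
    {"dx": 0,"dy": 0,"dz": 0,"turn": 0,"fingers": 1}
  ]
}}

```text
clock: 33.55
position: [0.6092, -0.2677, 0.0136]
ee_rot: [0.019, 0.993, -0.117, 0.006]
contact_force: [0.1, -0.1, -0.1]
width: 0.0331
```

{"op": "play_rows", "data": {
  "series": [
    {"dx": -2,"dy": 0,"dz": -6,"turn": 0,"fingers": 1},
    {"dx": 0,"dy": 0,"dz": -6,"turn": 0,"fingers": 1},
    {"dx": 0,"dy": 0,"dz": -5,"turn": 0,"fingers": 1},
    {"dx": 0,"dy": 0,"dz": -3,"turn": 0,"fingers": 1},
    {"dx": 0,"dy": 0,"dz": -1,"turn": 0,"fingers": 1}
  ]
}}

```text
clock: 33.97
position: [0.6068, -0.2679, -0.0092]
ee_rot: [0.019, 0.993, -0.118, 0.006]
contact_force: [-1.7, 1.1, 11.4]
width: 0.0332
```

{"op": "play_rows", "data": {
  "series": [
    {"dx": 0,"dy": 0,"dz": 0,"turn": 0,"fingers": 0},
    {"dx": 0,"dy": 0,"dz": 0,"turn": 0,"fingers": -0.1},
    {"dx": 0,"dy": 0,"dz": 0,"turn": 0,"fingers": -0.1},
    {"dx": 0,"dy": 0,"dz": 0,"turn": 0,"fingers": -0.1},
    {"dx": 0,"dy": 0,"dz": 8,"turn": 0,"fingers": -0.1},
    {"dx": 0,"dy": 0,"dz": 20,"turn": 0,"fingers": -0.2},
    {"dx": 0,"dy": 0,"dz": 25,"turn": 0,"fingers": -0.6},
    {"dx": 0,"dy": 0,"dz": 25,"turn": 0,"fingers": -0.6},
    {"dx": 0,"dy": 0,"dz": 15,"turn": 0,"fingers": -0.6},
    {"dx": -14,"dy": 14,"dz": 0,"turn": -0.1,"fingers": -0.6},
    {"dx": -14,"dy": 14,"dz": 0,"turn": -0.1,"fingers": -0.6},
    {"dx": -14,"dy": 14,"dz": 0,"turn": -0.1,"fingers": -0.6},
    {"dx": -14,"dy": 14,"dz": 0,"turn": -0.1,"fingers": -0.6},
    {"dx": -14,"dy": 14,"dz": 0,"turn": -0.1,"fingers": -0.6},
    {"dx": -14,"dy": 14,"dz": 0,"turn": -0.1,"fingers": -0.6},
    {"dx": -14,"dy": 14,"dz": 0,"turn": -0.1,"fingers": -0.6},
    {"dx": -14,"dy": 14,"dz": 0,"turn": -0.1,"fingers": -0.6},
    {"dx": -14,"dy": 14,"dz": 0,"turn": -0.1,"fingers": -0.6},
    {"dx": -14,"dy": 14,"dz": 0,"turn": -0.1,"fingers": -0.6},
    {"dx": 0,"dy": 0,"dz": 0,"turn": 0,"fingers": -0.6}
  ]
}}

```text
clock: 35.63
position: [0.4639, -0.1246, 0.1011]
ee_rot: [0.023, 0.799, -0.601, 0.004]
contact_force: [-1.1, -0.0, 0.0]
width: 0.0684
```

{"op": "play_rows", "data": {
  "series": [
    {"dx": -9,"dy": 10,"dz": 0,"turn": -0.03,"fingers": -0.8},
    {"dx": -9,"dy": 10,"dz": -8,"turn": -0.03,"fingers": -0.8},
    {"dx": 0,"dy": 0,"dz": -14,"turn": 0,"fingers": -0.8},
    {"dx": 0,"dy": 0,"dz": -14,"turn": 0,"fingers": -0.8},
    {"dx": 0,"dy": 0,"dz": -12,"turn": 0,"fingers": -0.8},
    {"dx": 0,"dy": 0,"dz": -6,"turn": 0,"fingers": -0.8},
    {"dx": 0,"dy": 0,"dz": 0,"turn": 0,"fingers": -0.8},
    {"dx": 0,"dy": 0,"dz": 0,"turn": 0,"fingers": -0.8}
  ]
}}

```text
clock: 36.3
position: [0.4528, -0.1074, 0.0528]
ee_rot: [0.021, 0.784, -0.621, 0.013]
contact_force: [-0.0, -0.3, 0.6]
width: 0.0769
```

{"op": "play_rows", "data": {
  "series": [
    {"dx": -8,"dy": 4,"dz": 0,"turn": -0.02,"fingers": -0.8},
    {"dx": -1,"dy": 0,"dz": -10,"turn": 0,"fingers": -0.8},
    {"dx": -1,"dy": 0,"dz": -10,"turn": 0,"fingers": -0.8},
    {"dx": -1,"dy": 0,"dz": -10,"turn": 0,"fingers": -0.8},
    {"dx": -1,"dy": 0,"dz": -10,"turn": 0,"fingers": -0.8},
    {"dx": 0,"dy": 0,"dz": -5,"turn": 0,"fingers": -0.8},
    {"dx": 0,"dy": 0,"dz": 0,"turn": 0,"fingers": -0.8},
    {"dx": 0,"dy": 0,"dz": 0,"turn": 0,"fingers": -0.8}
  ]
}}

```text
clock: 36.97
position: [0.4428, -0.1043, 0.0121]
ee_rot: [0.02, 0.776, -0.63, 0.018]
contact_force: [0.1, 0.8, -0.1]
width: 0.0769
```

{"op": "play_rows", "data": {
  "series": [
    {"dx": 1,"dy": 1,"dz": -6,"turn": 0,"fingers": -0.8},
    {"dx": 0,"dy": 0,"dz": -6,"turn": 0,"fingers": -0.8},
    {"dx": 0,"dy": 0,"dz": -6,"turn": 0,"fingers": -0.8},
    {"dx": 0,"dy": 0,"dz": -3,"turn": 0,"fingers": -0.8},
    {"dx": 0,"dy": 0,"dz": 0,"turn": 0,"fingers": -0.8},
    {"dx": 0,"dy": 0,"dz": 0,"turn": 0,"fingers": 1},
    {"dx": 0,"dy": 0,"dz": 0,"turn": 0,"fingers": 1},
    {"dx": 0,"dy": 0,"dz": 0,"turn": 0,"fingers": 1},
    {"dx": 0,"dy": 0,"dz": 0,"turn": 0,"fingers": 1},
    {"dx": 0,"dy": 0,"dz": 0,"turn": 0,"fingers": 1}
  ]
}}

```text
clock: 37.8
position: [0.4459, -0.1038, -0.0088]
ee_rot: [0.019, 0.776, -0.631, 0.02]
contact_force: [0.6, 0.4, -1.6]
width: 0.0398
```

{"op": "play_rows", "data": {
  "series": [
    {"dx": 0,"dy": 0,"dz": 8,"turn": 0,"fingers": 1},
    {"dx": 0,"dy": 0,"dz": 14,"turn": 0,"fingers": 1},
    {"dx": 0,"dy": 0,"dz": 18,"turn": 0,"fingers": 1},
    {"dx": 0,"dy": 0,"dz": 18,"turn": 0,"fingers": 1},
    {"dx": 0,"dy": 0,"dz": 12,"turn": 0,"fingers": 1},
    {"dx": 3,"dy": -10,"dz": 0,"turn": -0.04,"fingers": 1},
    {"dx": 6,"dy": -16,"dz": 0,"turn": -0.05,"fingers": 1},
    {"dx": 6,"dy": -16,"dz": 0,"turn": -0.05,"fingers": 1},
    {"dx": 6,"dy": -16,"dz": 0,"turn": -0.05,"fingers": 1},
    {"dx": 6,"dy": -16,"dz": 0,"turn": -0.05,"fingers": 1},
    {"dx": 6,"dy": -16,"dz": 0,"turn": -0.05,"fingers": 1},
    {"dx": 6,"dy": -16,"dz": 0,"turn": -0.05,"fingers": 1},
    {"dx": 6,"dy": -16,"dz": 0,"turn": -0.05,"fingers": 1},
    {"dx": 6,"dy": -16,"dz": 0,"turn": -0.05,"fingers": 1},
    {"dx": 6,"dy": -16,"dz": 0,"turn": -0.03,"fingers": 1},
    {"dx": 3,"dy": -10,"dz": 0,"turn": 0,"fingers": 1},
    {"dx": 0,"dy": 0,"dz": 0,"turn": 0,"fingers": 1},
    {"dx": 0,"dy": 0,"dz": 0,"turn": 0,"fingers": 1}
  ]
}}

```text
clock: 39.3
position: [0.5033, -0.2818, 0.0603]
ee_rot: [-0.025, -0.591, 0.807, -0.012]
contact_force: [-0.1, 0.8, -1.0]
width: 0.0401
```

{"op": "play_rows", "data": {
  "series": [
    {"dx": 4,"dy": 4,"dz": 0,"turn": 0.03,"fingers": 1},
    {"dx": 0,"dy": 0,"dz": -8,"turn": 0,"fingers": 1},
    {"dx": 0,"dy": 0,"dz": -12,"turn": 0,"fingers": 1},
    {"dx": 0,"dy": 0,"dz": -10,"turn": 0,"fingers": 1},
    {"dx": 0,"dy": 0,"dz": -5,"turn": 0,"fingers": 1},
    {"dx": 0,"dy": 0,"dz": 0,"turn": 0,"fingers": 1},
    {"dx": 0,"dy": 0,"dz": 0,"turn": 0,"fingers": 1}
  ]
}}

```text
clock: 39.88
position: [0.5048, -0.2713, 0.0216]
ee_rot: [-0.025, -0.606, 0.795, -0.009]
contact_force: [0.8, -0.1, -0.8]
width: 0.0404
```

```bash
python3 - <<'E'
from h import *
p=get_image('top');q=get_image('side');s=get_state();print(s['position'],s['ee_rot'])
a=p['pixels'][130:290,280:480,::-1];b=q['pixels'][160:280,210:360,::-1]
cv2.imwrite('pics/chk9.png',np.hstack([cv2.resize(a,(375,300),interpolation=2),cv2.resize(b,(375,300),interpolation=2)]))
E
```

```text
[ 0.50504737 -0.2716843   0.02201329] [-0.02452716 -0.60569223  0.7952613  -0.0097364 ]
```

View pics/chk9.png

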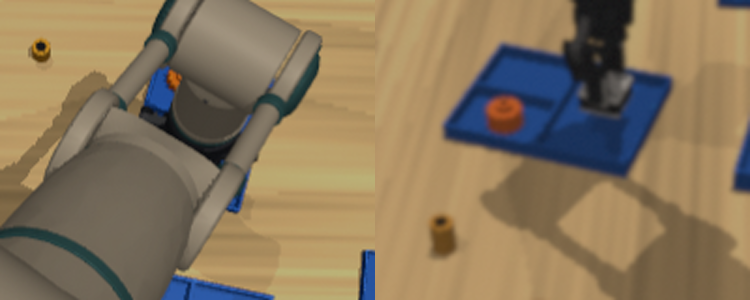

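The orange gear sits upright in its small compartment, crop (505,113). The short motor is held over the middle of the wide one. I'll lower it now, with contact expected at a reading of about -0.005.

{"op": "play_rows", "data": {
  "series": [
    {"dx": 1,"dy": -4,"dz": -5,"turn": 0,"fingers": 1},
    {"dx": 0,"dy": 0,"dz": -7,"turn": 0,"fingers": 1},
    {"dx": 0,"dy": 0,"dz": -6,"turn": 0,"fingers": 1},
    {"dx": 0,"dy": 0,"dz": -4,"turn": 0,"fingers": 1},
    {"dx": 0,"dy": 0,"dz": -2,"turn": 0,"fingers": 1},
    {"dx": 0,"dy": 0,"dz": 0,"turn": 0,"fingers": 1}
  ]
}}

```text
clock: 40.48
position: [0.5074, -0.2773, -0.003]
ee_rot: [-0.024, -0.606, 0.795, -0.012]
contact_force: [0.1, 0.3, -0.1]
width: 0.0403
```

{"op": "play_rows", "data": {
  "series": [
    {"dx": 0,"dy": 0,"dz": -2,"turn": 0,"fingers": 1},
    {"dx": 0,"dy": 0,"dz": -2,"turn": 0,"fingers": 1}
  ]
}}

```text
clock: 40.65
position: [0.5074, -0.2774, -0.0051]
ee_rot: [-0.024, -0.605, 0.795, -0.012]
contact_force: [-5.5, 5.5, 28.5]
width: 0.0401
```

Contact. I'll release, rise, and back away toward the robot's left so the cameras can see.

{"op": "play_rows", "data": {
  "series": [
    {"dx": 0,"dy": 0,"dz": 0,"turn": 0,"fingers": 0},
    {"dx": 0,"dy": 0,"dz": 0,"turn": 0,"fingers": -0.4},
    {"dx": 0,"dy": 0,"dz": 0,"turn": 0,"fingers": -0.4},
    {"dx": 0,"dy": 0,"dz": 0,"turn": 0,"fingers": -0.4},
    {"dx": 0,"dy": 0,"dz": 8,"turn": 0,"fingers": -0.4},
    {"dx": 0,"dy": 0,"dz": 20,"turn": 0,"fingers": -0.4},
    {"dx": 0,"dy": 0,"dz": 30,"turn": 0,"fingers": -0.4},
    {"dx": 0,"dy": 0,"dz": 35,"turn": 0,"fingers": -0.4},
    {"dx": 0,"dy": 0,"dz": 35,"turn": 0,"fingers": -0.4},
    {"dx": -15,"dy": -5,"dz": 20,"turn": 0,"fingers": -0.4},
    {"dx": -20,"dy": -5,"dz": 0,"turn": 0,"fingers": -0.4},
    {"dx": -20,"dy": -25,"dz": 0,"turn": 0,"fingers": -0.4},
    {"dx": -20,"dy": -30,"dz": 0,"turn": 0,"fingers": -0.4},
    {"dx": -20,"dy": -30,"dz": 0,"turn": 0,"fingers": -0.4},
    {"dx": -20,"dy": -30,"dz": 0,"turn": 0,"fingers": -0.4},
    {"dx": -20,"dy": -30,"dz": 0,"turn": 0,"fingers": -0.4},
    {"dx": -20,"dy": -30,"dz": 0,"turn": 0,"fingers": -0.4},
    {"dx": -20,"dy": -30,"dz": 0,"turn": 0,"fingers": -0.4},
    {"dx": -10,"dy": -10,"dz": 0,"turn": 0,"fingers": -0.4},
    {"dx": 0,"dy": 0,"dz": 0,"turn": 0,"fingers": -0.4}
  ]
}}

```text
clock: 42.32
position: [0.3145, -0.5108, 0.1607]
ee_rot: [-0.024, -0.608, 0.793, -0.018]
contact_force: [0.0, 1.1, -0.4]
width: 0.0596
```

```bash
python3 - <<'E'
from h import *
p=get_image('top');q=get_image('side');s=get_state();print(s['clock'],s['position'],s['contact_force'],s['width'])
a=p['pixels'][130:290,90:450,::-1];b=q['pixels'][160:480,170:370,::-1]
A=cv2.resize(a,(500,222),interpolation=2);B=cv2.resize(b,(290,464),interpolation=2)
c=np.zeros((464,790,3),np.uint8);c[:222,:500]=A;c[:,500:]=B
c[230:464,:500]=cv2.resize(p['pixels'][140:245,330:550,::-1],(500,234),interpolation=2)
cv2.imwrite('pics/fin.png',c)
E
```

```text
42.4167 [ 0.31659016 -0.50838062  0.16053101] [0.67384378 0.08722185 0.05092085] 0.059646995540961575
```

View pics/fin.png

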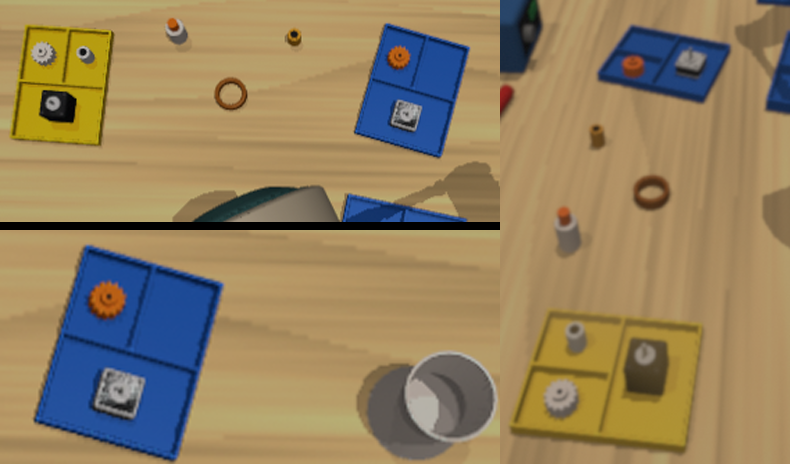

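All five parts stand upright in the right compartments. The brass bush, tape roll and glue bottle look unmoved, and the gripper is free. I'll hand in.

```bash
python3 -c "
from rig import *
sign_off()"
```

```text
the job is handed in; nothing more can be done
```

I made up both kits and handed the job in at about 42 s on the clock. The tall motor, white gear and steel bearing are in the yellow tray. The short motor and orange gear are in the middle-sized blue tray.

**Last check:** the final top and side pictures show every part upright in its own compartment. The brass bush, tape roll and glue bottle look unmoved; I judged this by eye and did not measure it. The gripper is open, empty and away from everything, with about 0.7 N on the wrist, which is noise. Each part met the tray floor at close to the expected height (11–29 N on the wrist) before I let go.

**What disagreed along the way:**
- **Fingertip height:** the real fingertips stood roughly 28 mm higher than the TCP reading and tips_ahead imply. Because of this, the first close on the tall motor caught only its shaft. I lifted it about 20 mm, set it back down and regrasped it by the body.
- **Gripper width:** the reading came out 1–3 mm too small.
- **Two-view heights:** heights measured from the two cameras came out 4–9 mm below the stated ones. I relied on the top view with the stated heights instead.
- **Tool tilt:** the tool drifted to about 0.05 rad of tilt. The parts still look upright in their trays.

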